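# Butt a clog blank against the stop and lock it with the cam lever

### The arm

A 7-joint arm with a two-finger parallel gripper is mounted at the origin on the work surface. World frame = base frame: x ahead of the robot, y to its left, z up, the work surface at z = 0. Lengths are in m, angles in rad, forces in N, time in s.
With the tool pointing down it reaches from about 0.4 to 0.85 m from the base axis. Payload 10.4 kg.
Tool frame: the origin (TCP) lies midway between the tips of the shut fingers; the grasp point (between the pads) lies 19 mm behind it; x points along the fingers, y is the direction in which the jaws open and shut, and the axes are right-handed (so a half turn about x gives the same grasp; the last joint's range is limited). The gripper opens to 87 mm and grips with 3 to 60 N. Pads are 19 mm wide; open, the fingers measure 117 mm over their backs; the gripper's body (75 mm by 190 mm) begins 51 mm behind the grasp point.
Start: joints at [1.205, 0.332, -0.065, 1.46, 0.022, 1.35, -0.088], TCP at [0.21, -0.589, 0.188] pointing down, gripper open.
Joint ranges: [-2.6, 2.6], [-0.5, 2.12], [-1.47, 1.34], [0.16, 2.42], [-1.27, 4.41], [0.06, 2.06], [-2.6, 2.6]. Speed limits (rad/s): [2.22, 2.22, 2.79, 2.79, 3.14, 3.14, 3.14].

### API

Orientations are given as a unit quaternion [x, y, z, w].
In Python, from bench import r gives the robot as it stands.
- The arm moves only by the shell command python3 -m jog 'ROWS' [OPENING] [FORCE]. ROWS is JSON, a list of rows, each an object with "slide": the shift along the tool's x, y, z in cm, a list of three; "roll": the turn about the tool's x in degrees. A call has 1 to 5 rows; each row is the pose to reach, as a shift and turn from the pose measured when the call began, along the tool's axes at that moment; what a row does not reach only later rows make up. A row lasts 1/12 s, in which the tool goes at most 41.7 mm and 7.16 degrees, less where a joint would pass 70% of its speed; a pose out of reach is approached as far as the arm can. A call with a gripper value outside its range is refused whole. OPENING is the closure, from 0 (fully open) to 1 (shut), set as the call begins (- or left out, the last holds). The fingers move at their own pace and stop on an object; FORCE is the grip in N (left out, the last holds). Time passes only in rows, so rows that repeat a pose let the fingers close. It gives the time, the measured TCP pose, the force and the opening at its end, in the units of the state.
- r.read_state(): the state, without advancing time (a new reading comes with each control period).
- r.camera(name): name is "scene" or "top" or "wrist"; returns the picture (480x640x3 uint8, red, green, blue); there is no depth.
- r.camera_info(name): a dict with "intrinsics" (3x3 intrinsics, pixels), "R" (3x3) and "t" (3): a world point X has camera coordinates R X + t; the wrist camera has in their place "hand_eye" (4x4, takes a point from camera to tool coordinates, whose origin is the TCP and whose axes are the tool frame's). Camera axes: x right, y down, z forward; pixel columns grow to the right and rows downward; lengths in m; the calibration is good to about 2 mm. The wrist camera is an equidistant fisheye: a pixel r from the principal point sees the ray r / f radians off the axis. A picture is of the moment at which its call begins: read the wrist's pose just before it. camera_info takes no time and is no camera call.
- r.close_job(): hands the job in, once; it reports no verdict.
The state is a dict: "time": time; "joint_positions": joint angles; "joint_vel": joint speeds; "joint_torque": joint torques, N m; "ee_pos": TCP position; "eef_rot": TCP orientation; "ft_force": force on the tool from outside, world axes, zero at the start; "torque": the same for the moment, N m; "width": finger opening in m.
Only numpy, scipy, OpenCV 4.12 (cv2) and the standard library are available. Lean on these libraries where they do the work, as an engineer would, in place of code of your own. Each camera call takes 0.05 s, during which the arm holds its last target.

### The job

Get the clog blank ready for carving: push on its toe end with a fingertip so that it slides along the rail until its heel butts against the end stop, then push the cam lever round with one finger until the cam locks the blank tight against the rail. Push only, lift nothing, and leave the tools and the offcut lying as they are. Then take the hand away; the blank must stay locked.

Things in the scene. Friction and masses are not known exactly. Their poses are not given: they have to be found in the camera images.
- board: Plywood carving board fixed to the bench, 300 (x) x 420 (y) x 22 mm thick; origin: centre of its underside. Its x axis points to the rail along its back edge, its y axis along the rail, away from the end stop (at its -y end); z up. Rail (40 mm) and end stop (34 mm) are battens standing on the board; an iron holdfast behind the stop, at the far corner, rises to 95 mm above the bench.
- stop_face (a point): Middle of the end stop's working face (the plane y = -130 mm of the board's frame), 25 mm above the board's top. It looks along the board's +y; the heel of the blank is to meet it.
- rail_face (a point): A point on the rail's working face (the plane x = 85 mm of the board's frame; it looks along the board's -x), 25 mm above the board's top.
- blank: Band-sawn clog blank, pale wood, about 0.42 kg, loose on the board: 88 mm wide (x, flat upright sides), 200 mm long (y; heel at -y, toe at +y), heel half 48 and toe half up to 82 mm high. Origin: centre of its underside. Starts between rail and cam, 20 to 60 mm short of the stop, 3 to 5 mm off the rail. Sliding it takes under 5 N. Seated, its origin is at x = 41, y = -30 mm in the board's frame.
- blank_toe (a point): Centre of the blank's flat upright toe face (looks along the blank's +y), 31 mm above its underside; the face reaches from 14 to 52 mm above the underside. Push here towards -y.
- blank_heel (a point): Centre of the blank's flat heel face (looks along the blank's -y), 25 mm above its underside.
- cam_lever: Cam lever: a dark wooden cam, an eccentric disc 68 mm across and 26 mm thick, 2 mm above the board in front of the blank, with the lever fixed on top. Its origin lies on the pivot axis at the board's top; the disc's centre is 12 mm off the axis.
- lever_turn (a joint): Turn of the cam lever about its upright pivot, rad. Seen from above the lever points (2.85 - value) anticlockwise from the board's x axis; the value grows as it swings clockwise towards the blank. Starts at 0.05 to 0.3 (open, pointing away from the rail); bites at 1.16, tight by 1.18 to 1.22 (about parallel to the rail). Stays put. 2 to 4 N at the grip swing it; 10 to 15 N lock it.
- lever_grip (a point): Middle of the lever's turned grip, 104 mm from the pivot axis, 36 mm above the board's top. The grip is a round bar along the lever, 20 mm thick, from 70 to 138 mm from the pivot; nearer in, the lever is a bar 20 mm wide, 16 mm high. Push on the side away from the blank.
- cam_pivot (a point): Pivot axis of the cam lever, 36 mm above the board's top. A bolt head stands 17 mm above this point.
- gouge_wide: Gouge with wooden handle and 24 mm blade, 250 mm long, on the bench to the right. To be left alone. Origin on its underside.
- gouge_narrow: Gouge with wooden handle and 10 mm blade, 250 mm long, on the bench to the right. To be left alone. Origin on its underside.
- mallet: Round turned wooden carving mallet, 80 mm thick and 227 mm high, standing on its head on the bench to the left. To be left alone. Origin on its underside.
- turned_handle: Loose turned tool handle, 130 mm long, 35 mm thick, on the bench to the left. To be left alone. Origin on its underside.
- whittling_knife: Short carving knife, 170 mm long, 20 mm high, lying on the board's right edge, behind the end stop. To be left alone. Origin on its underside.
- offcut: Small wedge-shaped wood offcut, 36 x 50 x 30 mm, lying on the front left corner of the board. To be left alone. Origin on its underside.

How it is judged:
By the outcome, as a careful person would: the job done as asked, in the order asked, and still so for the second after the job is handed in, with the robot touching nothing.
It also fails if it takes over 51 s, if anything falls off the work surface, if the arm or the gripper's body presses on something with over 40 N, if the wrist force passes 120 N, or if a joint passes its speed limit or range.

## Working session

There is one attempt and no reset: what is moved stays moved. The work goes in short steps, Python scripts to look and compute and a shell command to move; the robot and the scene stay as the last step left them, time stands still between calls to the robot, and variables do not carry over. Pictures are saved under pics/ and viewed, and the job is handed in when it is done.

```bash
mkdir -p pics; ls
python3 - <<'E'
from bench import r
import cv2
for n in("scene","top","wrist"):
    s=r.read_state()
    cv2.imwrite(f"pics/{n}0.png",cv2.cvtColor(r.camera(n),cv2.COLOR_RGB2BGR))
    print(n,{k:__import__('numpy').round(v,4).tolist() for k,v in r.camera_info(n).items() if not isinstance(v,str)})
print(r.read_state())
E
```

```text
pics
scene {'intrinsics': [[522.0274, 0.0, 318.5063], [0.0, 522.0274, 237.1852], [0.0, 0.0, 1.0]], 'R': [[-0.7612, 0.6483, -0.0155], [0.5243, 0.6012, -0.603], [-0.3815, -0.4672, -0.7976]], 't': [0.4355, -0.203, 1.4137]}
top {'intrinsics': [[612.7457, 0.0, 315.8536], [0.0, 612.7457, 239.4234], [0.0, 0.0, 1.0]], 'R': [[-0.0112, -0.9999, 0.0094], [-0.9982, 0.0106, -0.0588], [0.0587, -0.01, -0.9982]], 't': [-0.0542, 0.5285, 1.8068]}
wrist {'intrinsics': [[371.6483, 0.0, 328.9778], [0.0, 371.6483, 240.0864], [0.0, 0.0, 1.0]], 'hand_eye': [[0.0004, -0.2992, 0.9542, -0.196], [1.0, -0.0001, -0.0005, -0.0003], [0.0002, 0.9542, 0.2992, -0.0823], [0.0, 0.0, 0.0, 1.0]]}
{'time': 0.15, 'joint_positions': array([ 1.20543657,  0.33272642, -0.06470139,  1.46073807,  0.02159073,
        1.34991045, -0.08850796]), 'joint_vel': array([-0.00014013, -0.00097749, -0.00029665, -0.00186355, -0.00015186,
       -0.00163644, -0.00057604]), 'joint_torque': array([ 1.51811033e-03, -6.23631048e+01,  2.52479565e-02, -3.90140927e+01,
       -6.12938544e-02,  3.73168127e-02,  8.44165697e-05]), 'ee_pos': array([ 0.20994562, -0.58833179,  0.18784184]), 'eef_rot': array([-0.69666876, -0.12097066,  0.69682593, -0.12021795]), 'ft_force': array([ 0.09392532, -0.53938911,  0.17170212]), 'torque': array([ 0.02553005, -0.02158602,  0.04283522]), 'width': 0.08730224575387177}
```

View pics/scene0.png

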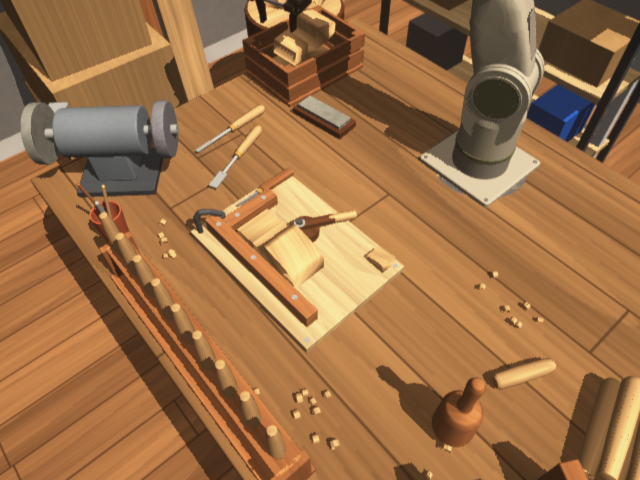

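View pics/top0.png

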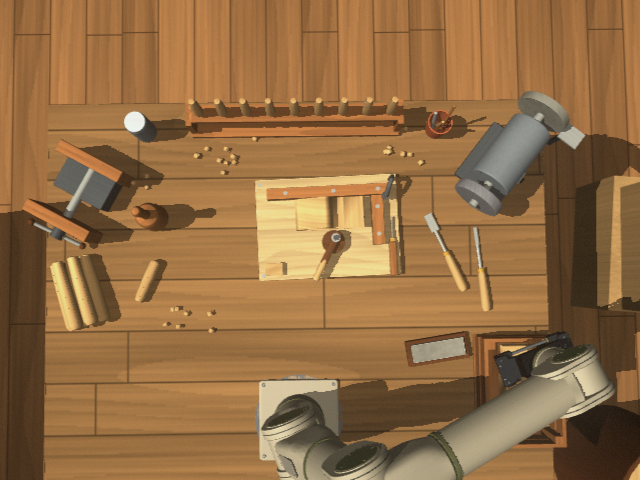

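View pics/wrist0.png

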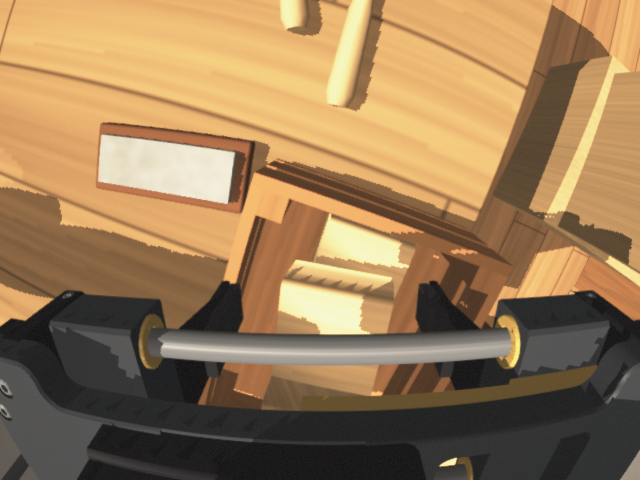

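The scene and top views show the board at about top px (255–402, 175–280). The blank lies between the rail and the cam, its toe is the left edge at about px 295, and the lever points down-left. I'll zoom in to measure.

Run:
```python
import cv2
a=cv2.imread("pics/top0.png")[165:290,245:415]; cv2.imwrite("pics/top0c.png",cv2.resize(a,None,fx=4.5,fy=4.5,interpolation=cv2.INTER_CUBIC))
a=cv2.imread("pics/scene0.png")[165:355,180:410]; cv2.imwrite("pics/scene0c.png",cv2.resize(a,None,fx=3,fy=3,interpolation=cv2.INTER_CUBIC))
```

```text
(no output)
```

View pics/top0c.png

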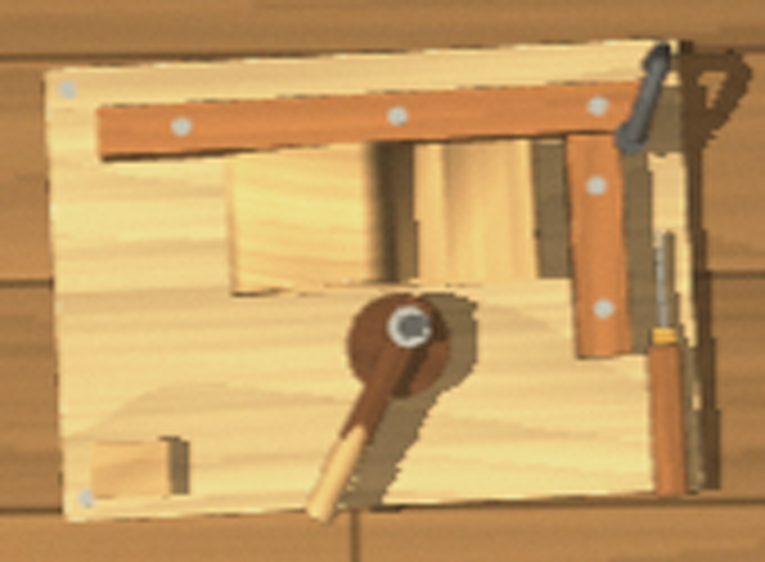

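View pics/scene0c.png

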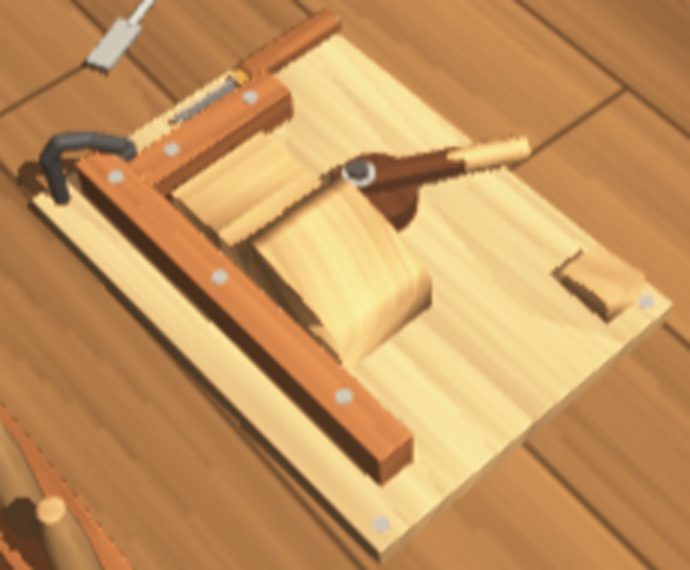

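```bash
cat > h.py <<'E'
import numpy as np, cv2
from bench import r
def P(n):
    c=r.camera_info(n); K=np.array(c["intrinsics"]);R=np.array(c["R"]);t=np.array(c["t"]); return K,R,t
def cast(n,px,z):
    K,R,t=P(n); d=R.T@np.linalg.solve(K,[*px,1]); o=-R.T@t; return o+d*(z-o[2])/d[2]
def tri(a,b):
    X=cv2.triangulatePoints(*[K@np.c_[R,t] for K,R,t in(P("top"),P("scene"))],np.array(a,float).reshape(2,1),np.array(b,float).reshape(2,1)).ravel();return X[:3]/X[3]
E
python3 - <<'E'
from h import *
T=lambda u,v:(245+(u+.5)/4.5-.5,165+(v+.5)/4.5-.5)
S=lambda u,v:(180+u/3-.3,165+v/3-.3)
pts=dict(back_py=((46,72),(381,557)),front_py=((66,520),(670,303)),back_my=((680,42),(33,203)),front_my=((692,490),(335,35)),
bolt=((410,326),(358,172)),gripend=((320,518),(527,152)),s1=((181,127),(344,396)),s2=((397,117),(220,276)),s3=((598,106),(116,177)),s4=((596,185),(172,149)),s5=((604,309),(250,97)))
np.set_printoptions(precision=4,suppress=True)
W={}
for k,(a,b) in pts.items():
    X=tri(T(*a),S(*b)); W[k]=X
    h=dict(bolt=.075,gripend=.058,s1=.062,s2=.062,s3=.062,s4=.056,s5=.056).get(k,.022)
    print(k,X,cast("top",T(*a),h),cast("scene",S(*b),h))
C={k:(cast("top",T(*pts[k][0]),.022)+cast("scene",S(*pts[k][1]),.022))/2 for k in list(pts)[:4]}
o=sum(C.values())/4; 
y=(C["back_py"]-C["back_my"]+C["front_py"]-C["front_my"]);print("board",o,np.degrees(np.arctan2(-y[0],y[1])),{k:np.linalg.norm(C[a]-C[b]) for k,a,b in(("L1","back_py","back_my"),("L2","front_py","front_my"),("w1","back_py","front_py"),("w2","back_my","front_my"))})
y/=np.linalg.norm(y);x=np.array([y[1],-y[0],0])
f=lambda X:((X-o)@x,(X-o)@y,X[2])
print("bolt",f(cast("top",T(410,326),.075)),f(cast("scene",S(358,172),.075)))
print("gripend",f(cast("top",T(320,518),.058)),f(cast("scene",S(527,152),.058)))
# toe: face top 52mm above underside -> z .074
for n,c in(("toe top edge left?",(232,160)),("toe bot",(233,293))):
    for z in(.022,.074,.036): print(n,z,f(cast("top",T(*c),z)))
for n,c in(("toe low rail",(347,362)),("toe low front",(430,303)),("toe up front",(430,272)),("toe up rail",(351,330)),("heel rail low",(172,198)),("heel front top",(275,133))):
    for z in(.022,.036,.074,.07): print(n,z,f(cast("scene",S(*c),z)))
for c in((533,140),(535,280)): print("heel top",f(cast("top",T(*c),.07)))
E
```

```text
back_py [0.7068 0.1208 0.0104] [0.7049 0.1199 0.022 ] [0.71   0.1252 0.022 ]
front_py [0.4092 0.1081 0.019 ] [0.4089 0.1083 0.022 ] [0.4115 0.1087 0.022 ]
back_my [ 0.723  -0.3024  0.0099] [ 0.7209 -0.3007  0.022 ] [ 0.7262 -0.2929  0.022 ]
front_my [ 0.4198 -0.3029 -0.0029] [ 0.4239 -0.303   0.022 ] [ 0.4282 -0.2778  0.022 ]
bolt [ 0.531  -0.1169  0.0669] [ 0.5306 -0.1167  0.075 ] [ 0.5346 -0.1114  0.075 ]
gripend [ 0.4079 -0.0574  0.0474] [ 0.4086 -0.0579  0.058 ] [ 0.4135 -0.0506  0.058 ]
s1 [0.6622 0.0292 0.0605] [0.6619 0.0292 0.062 ] [0.6629 0.0298 0.062 ]
s2 [ 0.6674 -0.1108  0.0612] [ 0.6671 -0.1106  0.062 ] [ 0.668  -0.1106  0.062 ]
s3 [ 0.6732 -0.2411  0.0606] [ 0.673 -0.241  0.062] [ 0.6737 -0.2401  0.062 ]
s4 [ 0.6222 -0.2394  0.0558] [ 0.6222 -0.2394  0.056 ] [ 0.6222 -0.2392  0.056 ]
s5 [ 0.5417 -0.2435  0.0545] [ 0.5415 -0.2433  0.056 ] [ 0.5425 -0.2425  0.056 ]
board [ 0.5668 -0.089   0.022 ] 2.2359173937379224 {'L1': np.float64(0.4196061223926913), 'L2': np.float64(0.39921866364891734), 'w1': np.float64(0.2975677650293251), 'w2': np.float64(0.29752998638874795)}
bolt
[... 3546 characters left out ...]
 0.022 (np.float64(-0.03679297096051923), np.float64(-0.1330134381072233), np.float64(0.02200000000000002))
heel front top 0.036 (np.float64(-0.030145781392850273), np.float64(-0.12303350390133988), np.float64(0.03600000000000003))
heel front top 0.074 (np.float64(-0.012103409709177691), np.float64(-0.09594511105679934), np.float64(0.07399999999999995))
heel front top 0.07 (np.float64(-0.014002606728511629), np.float64(-0.09879652082990885), np.float64(0.07000000000000017))
heel top (np.float64(0.07907150204444653), np.float64(-0.11189766630546179), np.float64(0.07000000000000006))
heel top (np.float64(-0.011348967733653256), np.float64(-0.10823273245398027), np.float64(0.07000000000000006))
```

```bash
cat >> h.py <<'E'
from scipy.spatial.transform import Rotation as Ro
np.set_printoptions(precision=4,suppress=True)
O=np.array([.5665,-.0935,0]);th=np.radians(2.33)
B=np.array([[np.cos(th),-np.sin(th),0],[np.sin(th),np.cos(th),0],[0,0,1]])  # cols x_b,y_b,z
def b2w(p):return O+B@np.array(p,float)
def w2b(p):return B.T@(np.array(p)-O)
def st(target=None):
    s=r.read_state();R=Ro.from_quat(s["eef_rot"]).as_matrix()
    print("t",round(s["time"],2),"tcp",s["ee_pos"],"board",w2b(s["ee_pos"]),"F_b",B.T@s["ft_force"],"w",round(s["width"],4))
    print("tool axes in board frame (cols)\n",B.T@R)
    if target is not None: print("slide cm",100*R.T@(b2w(target)-s["ee_pos"]))
    return s,R
def snap(n,f,crop=None,k=1):
    s=r.read_state()
    a=cv2.cvtColor(r.camera(n),cv2.COLOR_RGB2BGR);cv2.imwrite(f"pics/{f}_raw.png",a)
    if crop: a=a[crop[1]:crop[3],crop[0]:crop[2]]
    cv2.imwrite(f"pics/{f}.png",cv2.resize(a,None,fx=k,fy=k,interpolation=cv2.INTER_CUBIC)); return s
E
python3 - <<'E'
from h import *
st([.036,.13,.25])
E
```

```text
t 0.15 tcp [ 0.2099 -0.5883  0.1878] board [-0.3764 -0.4799  0.1878] F_b [ 0.0719 -0.5428  0.1717] w 0.0873
tool axes in board frame (cols)
 [[-0.0004  0.2975 -0.9547]
 [ 0.001  -0.9547 -0.2975]
 [-1.     -0.0011  0.    ]]
slide cm [ -6.168  -45.9679 -57.5169]
```

```bash
python3 -m jog '[{"slide":[-4,0,0],"roll":0},{"slide":[-8,0,0],"roll":0},{"slide":[-8,-3,-3],"roll":0},{"slide":[-8,-5.5,-6],"roll":0},{"slide":[-8,-8,-9],"roll":0}]' 1 30
python3 -m jog '[{"slide":[0,-2.5,-3],"roll":4},{"slide":[0,-5,-6],"roll":8},{"slide":[0,-7.5,-9],"roll":12},{"slide":[0,-10,-12],"roll":15},{"slide":[0,-12.5,-15],"roll":17.3}]'
python3 - <<'E'
from h import *
st([.036,.135,.25])
E
```

```text
time: 0.57
ee_pos: [0.2684, -0.4818, 0.2683]
eef_rot: [0.697, 0.12, -0.697, 0.12]
ft_force: [1.0, 0.5, -0.0]
width: 0.0616
time: 0.98
ee_pos: [0.3683, -0.3119, 0.2683]
eef_rot: [-0.707, -0.013, 0.707, -0.013]
ft_force: [0.6, -0.5, -0.3]
width: 0.0282
t 0.98 tcp [ 0.3683 -0.3119  0.2683] board [-0.207  -0.2101  0.2683] F_b [ 0.5647 -0.5161 -0.2934] w 0.0282
tool axes in board frame (cols)
 [[-0.0001 -0.004  -1.    ]
 [-0.0001 -1.      0.004 ]
 [-1.      0.0001  0.0001]]
slide cm [  1.8252 -34.6085 -24.1596]
```

```bash
python3 -m jog '[{"slide":[0,-3.3,-2.3]},{"slide":[0,-6.6,-4.6]},{"slide":[0,-9.9,-6.9]},{"slide":[0,-13.2,-9.2]},{"slide":[0,-16.5,-11.5]}]'
python3 -m jog '[{"slide":[0,-3.3,-2.3]},{"slide":[0,-6.6,-4.6]},{"slide":[0,-9.9,-6.9]},{"slide":[0,-13.2,-9.2]},{"slide":[0,-16.5,-11.5]}]'
python3 - <<'E'
from h import *
st([.036,.135,.25])
print(snap("wrist","w1")["ee_pos"]); snap("top","t1",(245,165,415,290),4.5)
E
```

```text
t 0.98 tcp [ 0.3683 -0.3119  0.2683] board [-0.207  -0.2101  0.2683] F_b [ 0.5647 -0.5161 -0.2934] w 0.0282
tool axes in board frame (cols)
 [[-0.0001 -0.004  -1.    ]
 [-0.0001 -1.      0.004 ]
 [-1.      0.0001  0.0001]]
slide cm [  1.8252 -34.6085 -24.1596]
[ 0.3683 -0.3119  0.2683]invalid input at $[0]: expected keys slide, roll
invalid input at $[0]: expected keys slide, roll
```

View pics/w1.png

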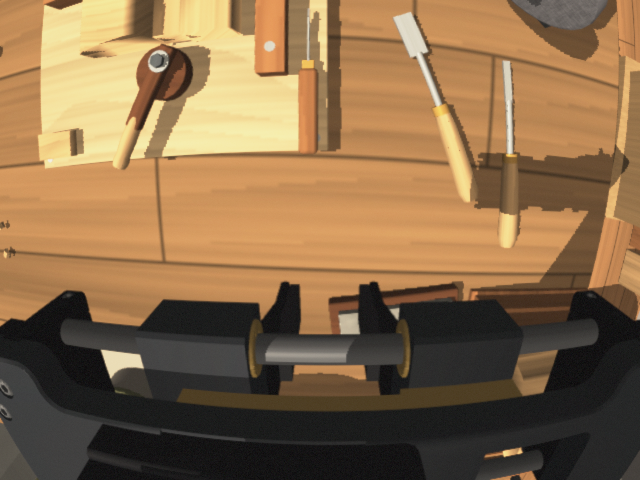

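View pics/t1.png

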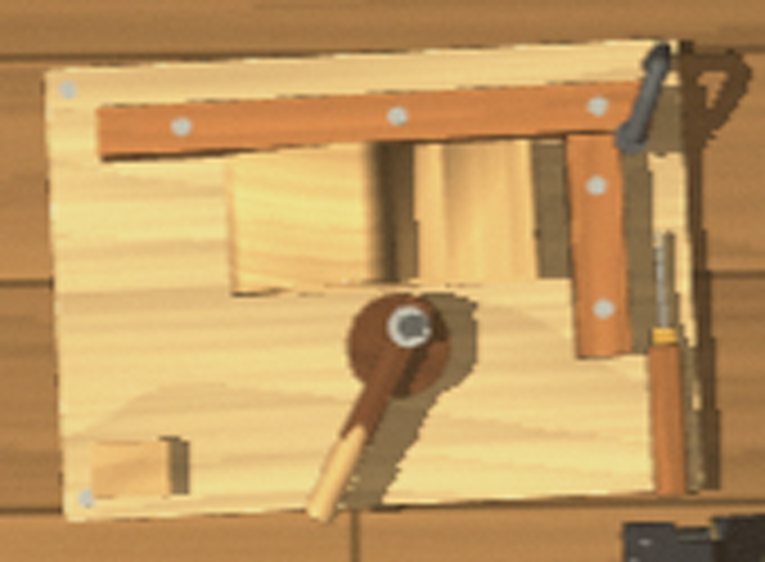

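The rows were refused because roll is required, so nothing moved. The wrist view shows the lever's bolt at (158,61), its grip end at (121,165) and the offcut at (58,145).

```bash
python3 -m jog '[{"slide":[0,-3.3,-2.3],"roll":0},{"slide":[0,-6.6,-4.6],"roll":0},{"slide":[0,-9.9,-6.9],"roll":0},{"slide":[0,-13.2,-9.2],"roll":0},{"slide":[0,-16.5,-11.5],"roll":0}]'
python3 -m jog '[{"slide":[0,-3.3,-2.3],"roll":0},{"slide":[0,-6.6,-4.6],"roll":0},{"slide":[0,-9.9,-6.9],"roll":0},{"slide":[0,-13.2,-9.2],"roll":0},{"slide":[0,-16.5,-11],"roll":0}]'
python3 - <<'E'
from h import *
st([.036,.14,.25])
print(snap("wrist","w2")["ee_pos"])
E
```

```text
time: 1.5
ee_pos: [0.4791, -0.1362, 0.2691]
eef_rot: [0.708, 0.017, -0.706, 0.017]
ft_force: [0.8, 0.3, -0.3]
width: 0.0008
time: 1.92
ee_pos: [0.5822, 0.0348, 0.269]
eef_rot: [0.707, 0.017, -0.706, 0.016]
ft_force: [0.7, -0.0, 0.9]
width: 0.0006
t 1.92 tcp [0.5822 0.0348 0.269 ] board [0.0209 0.1276 0.269 ] F_b [ 0.7071 -0.0744  0.9181] w 0.0006
tool axes in board frame (cols)
 [[ 0.0015  0.0058 -1.    ]
 [ 0.0006 -1.     -0.0058]
 [-1.     -0.0006 -0.0015]]
slide cm [ 1.9021 -1.2305 -1.5116]
[0.5822 0.0348 0.269 ]
```

View pics/w2.png

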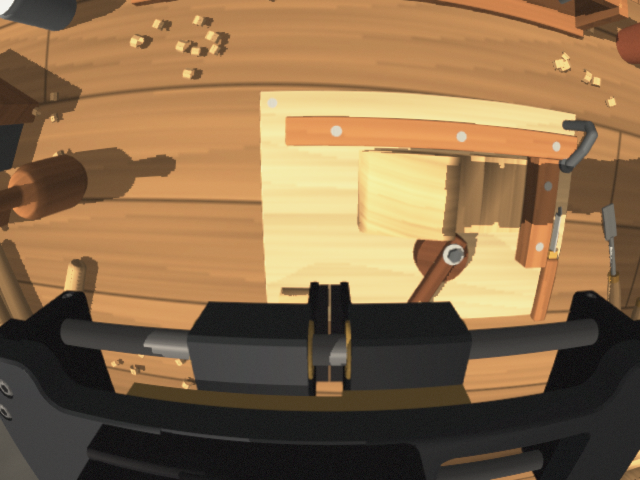

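The wrist view shows the toe as the left edge of the blank at columns 358–362, rows 152–232. The bolt is at (454,255), and the rail screws are at (336,131), (461,137) and (557,147). I'll cross-check the board frame, toe and pivot from here.

```bash
cat >> h.py <<'E'
def wray(px,pos,rot):
    c=r.camera_info("wrist");K=np.array(c["intrinsics"]);H=np.array(c["hand_eye"]);R=Ro.from_quat(rot).as_matrix()
    d=np.array([px[0]-K[0,2],px[1]-K[1,2]]);rr=np.hypot(*d);a=rr/K[0,0];v=np.r_[d/rr*np.sin(a),np.cos(a)]
    return pos+R@H[:3,3],R@H[:3,:3]@v
def wcast(px,z,s):
    o,d=wray(px,np.array(s["ee_pos"]),s["eef_rot"]);return o+d*(z-o[2])/d[2]
E
python3 - <<'E'
from h import *
s=r.read_state()
for n,px,z in (("s1",(336,131),.062),("s2",(461,137),.062),("s3",(557,147),.062),("s5",(540,247),.056),("bolt",(454,255),.075),("toe front low",(361,232),.036),("toe front hi",(361,229),.074),("toe rail hi",(361,155),.074),("rail/face end",(286,145),.062),("board corner",(261,93),.022),("stop front corner",(519,262),.056),("stop face corner",(531,157),.056)):
    X=wcast(px,z,s);print(n,X,w2b(X))
def tri2(pt,pw):
    K,R,t=P("top");o1=-R.T@t;d1=R.T@np.linalg.solve(K,[*pt,1]);o2,d2=wray(pw,s["ee_pos"],s["eef_rot"])
    A=np.c_[d1,-d2];k=np.linalg.lstsq(A,o2-o1,rcond=None)[0];p,q=o1+d1*k[0],o2+d2*k[1];return (p+q)/2,np.linalg.norm(p-q)
T=lambda u,v:(245+(u+.5)/4.5-.5,165+(v+.5)/4.5-.5)
for n,a,b in(("s1",(181,127),(336,131)),("s2",(397,117),(461,137)),("s3",(598,106),(557,147)),("s5",(604,309),(540,247)),("bolt",(410,326),(454,255)),("toefront",(233,293),(361,231))):
    X,e=tri2(T(*a),b);print("tri",n,X,w2b(X),e)
E
```

```text
s1 [0.6615 0.0416 0.062 ] [0.1004 0.1312 0.062 ]
s2 [ 0.6675 -0.0976  0.062 ] [ 0.1007 -0.0083  0.062 ]
s3 [ 0.6736 -0.2287  0.062 ] [ 0.1015 -0.1394  0.062 ]
s5 [ 0.5434 -0.2316  0.056 ] [-0.0287 -0.1371  0.056 ]
bolt [ 0.5334 -0.1026  0.075 ] [-0.0334 -0.0077  0.075 ]
toe front low [0.5435 0.0042 0.036 ] [-0.0191  0.0986  0.036 ]
toe front hi [0.5576 0.0083 0.074 ] [-0.0047  0.1021  0.074 ]
toe rail hi [0.638  0.0142 0.074 ] [0.0758 0.1047 0.074 ]
rail/face end [0.6438 0.0946 0.062 ] [0.0849 0.1848 0.062 ]
board corner [0.7036 0.1319 0.022 ] [0.1461 0.2196 0.022 ]
stop front corner [ 0.5216 -0.2035  0.056 ] [-0.0493 -0.1081  0.056 ]
stop face corner [ 0.6559 -0.1952  0.056 ] [ 0.0852 -0.1052  0.056 ]
tri s1 [0.6633 0.0358 0.0364] [0.102  0.1252 0.0364] 0.011755627442043953
tri s2 [ 0.6698 -0.1111  0.0274] [ 0.1025 -0.0218  0.0274] 0.004483774571405217
tri s3 [ 0.675  -0.2431  0.0414] [ 0.1023 -0.1539  0.0414] 0.0018338320223785338
tri s5 [ 0.5406 -0.2438  0.0403] [-0.032  -0.1491  0.0403] 0.00461760967082569
tri bolt [ 0.529  -0.1142  0.0538] [-0.0383 -0.0192  0.0538] 0.008864002618848283
tri toefront [0.5525 0.0016 0.058 ] [-0.0101  0.0956  0.058 ] 0.010384351199144099
```

The wrist view sits a constant 12–13 mm off in y from the top and scene views. The arm may still have been moving during that shot, so I'll retake it at rest.

```bash
python3 -m jog '[{"slide":[0,-1.2,-1.5],"roll":0},{"slide":[0,-1.2,-1.5],"roll":0},{"slide":[0,-1.2,-1.5],"roll":0},{"slide":[0,-1.2,-1.5],"roll":0}]'
python3 - <<'E'
from h import *
s=snap("wrist","w3"); print(s["ee_pos"],s["joint_vel"].round(3))
snap("wrist","w3",(240,80,620,320),2)
E
```

```text
time: 2.3
ee_pos: [0.597, 0.0552, 0.2682]
eef_rot: [0.707, 0.021, -0.707, 0.018]
ft_force: [-0.6, -0.6, -0.1]
width: 0.0002
[0.597  0.0552 0.2682] [ 0.015 -0.015  0.005  0.005 -0.001 -0.002 -0.003]
```

View pics/w3.png

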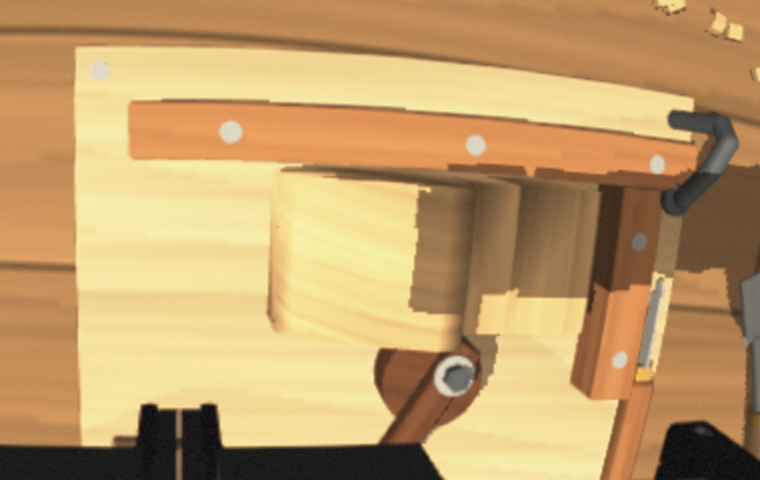

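At rest: screws at crop (230,132), (475,145), (657,163) and (619,359), bolt at (456,375), toe edge at column 270, rows 170–320.

Run:
```python
from h import *
s=r.read_state()
W=lambda u,v:(240+u/2,80+v/2)
for n,px,z in (("s1",(230,132),.062),("s2",(475,145),.062),("s3",(657,163),.062),("s5",(619,359),.056),("bolt",(456,375),.075),("toe front low",(270,318),.036),("toe front hi",(270,318),.074),("toe rail hi",(272,172),.074),("board corner",(77,48),.022),("stop face top",(600,290),.056),("heel top",(590,300),.070)):
    X=wcast(W(*px),z,s);print(n,X,w2b(X))
```

```text
s1 [0.6606 0.0314 0.062 ] [0.0991 0.1209 0.062 ]
s2 [ 0.6662 -0.1087  0.062 ] [ 0.099  -0.0193  0.062 ]
s3 [ 0.672 -0.239  0.062] [ 0.0995 -0.1497  0.062 ]
s5 [ 0.5404 -0.241   0.056 ] [-0.0321 -0.1463  0.056 ]
bolt [ 0.5324 -0.112   0.075 ] [-0.0348 -0.0171  0.075 ]
toe front low [ 0.5496 -0.0023  0.036 ] [-0.0131  0.0918  0.036 ]
toe front hi [0.5611 0.0031 0.074 ] [-0.0015  0.0967  0.074 ]
toe rail hi [0.6415 0.0086 0.074 ] [0.0791 0.099  0.074 ]
board corner [0.7049 0.1213 0.022 ] [0.147 0.209 0.022]
stop face top [ 0.5862 -0.2136  0.056 ] [ 0.0148 -0.1208  0.056 ]
heel top [ 0.5825 -0.1981  0.07  ] [ 0.0118 -0.1052  0.07  ]
```

Now all the views agree to about 2 mm. The toe face is at board y ≈ 92–96 mm and the blank's centre at x ≈ 36 mm. I'll come down in front of the toe.

```bash
python3 -m jog '[{"slide":[4,0,0],"roll":0},{"slide":[8,0,0],"roll":0},{"slide":[12,0,0],"roll":0},{"slide":[16,0,0],"roll":0},{"slide":[18,0,0],"roll":0}]'
python3 -m jog '[{"slide":[2,0,0],"roll":0},{"slide":[3.5,0,0],"roll":0},{"slide":[3.5,0,0],"roll":0},{"slide":[3.5,0,0],"roll":0}]'
python3 - <<'E'
from h import *
st([.037,.115,.053]); snap("top","t4",(245,165,415,290),4.5); snap("scene","s4",(180,115,410,305),3)
E
```

```text
time: 2.82
ee_pos: [0.5946, 0.0534, 0.0841]
eef_rot: [-0.706, -0.019, 0.708, -0.017]
ft_force: [-0.2, -0.4, 0.6]
width: 0.0004
time: 3.15
ee_pos: [0.5942, 0.0525, 0.0492]
eef_rot: [-0.705, -0.019, 0.708, -0.017]
ft_force: [0.8, 0.1, 0.8]
width: 0.0002
t 3.15 tcp [0.5942 0.0525 0.0492] board [0.0336 0.1448 0.0492] F_b [0.7911 0.0689 0.8386] w 0.0002
tool axes in board frame (cols)
 [[-0.0042  0.0099 -0.9999]
 [ 0.0028 -0.9999 -0.0099]
 [-1.     -0.0029  0.0042]]
slide cm [-0.3936  2.9776 -0.3085]
```

View pics/t4.png

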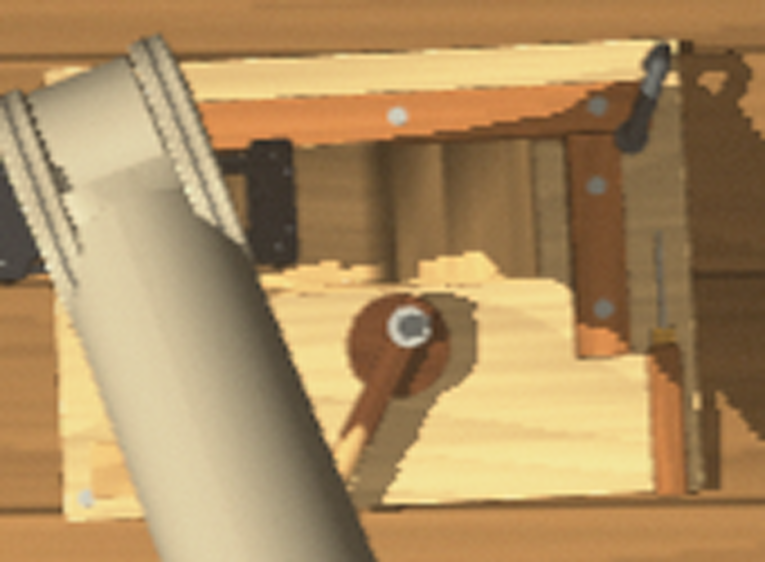

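View pics/s4.png

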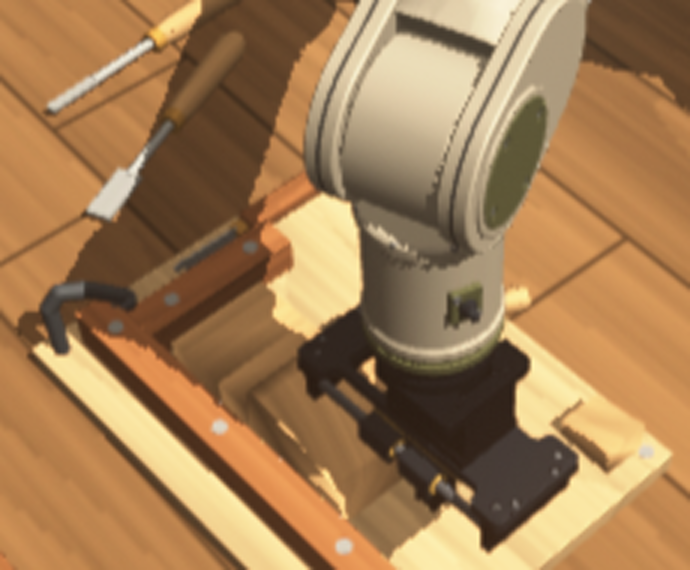

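The fingers stand in front of the toe at board y ≈ 145 mm with the gripper body above the blank. I'll raise slightly and start pushing.

```bash
python3 -m jog '[{"slide":[-0.4,0.8,-0.3],"roll":-0.6},{"slide":[-0.4,1.6,-0.3],"roll":-0.6},{"slide":[-0.4,2.4,-0.3],"roll":-0.6},{"slide":[-0.4,2.7,-0.3],"roll":-0.6},{"slide":[-0.4,3,-0.3],"roll":-0.6}]'
python3 -m jog '[{"slide":[0,0.25,0],"roll":0},{"slide":[0,0.5,0],"roll":0},{"slide":[0,0.7,0],"roll":0},{"slide":[0,0.85,0],"roll":0},{"slide":[0,1,0],"roll":0}]'
python3 - <<'E'
from h import *
st([.037,.085,.053])
E
```

```text
time: 3.67
ee_pos: [0.6, 0.0223, 0.0548]
eef_rot: [-0.706, -0.022, 0.707, -0.02]
ft_force: [-0.6, -0.6, 0.1]
width: 0.0003
time: 4.08
ee_pos: [0.6006, 0.0125, 0.0547]
eef_rot: [-0.706, -0.022, 0.707, -0.02]
ft_force: [-0.9, -0.1, 0.3]
width: 0.0005
t 4.08 tcp [0.6006 0.0125 0.0547] board [0.0384 0.1045 0.0547] F_b [-0.8629 -0.0958  0.3435] w 0.0005
tool axes in board frame (cols)
 [[-0.0011  0.0197 -0.9998]
 [ 0.0029 -0.9998 -0.0197]
 [-1.     -0.0029  0.001 ]]
slide cm [0.1662 1.9467 0.1753]
```

```bash
python3 -m jog '[{"slide":[0.1,0.2,0.1],"roll":1},{"slide":[0.1,0.4,0.1],"roll":1},{"slide":[0.1,0.6,0.1],"roll":1},{"slide":[0.1,0.8,0.1],"roll":1},{"slide":[0.1,1,0.1],"roll":1}]'
python3 -m jog '[{"slide":[0,0.15,0],"roll":0},{"slide":[0,0.3,0],"roll":0},{"slide":[0,0.45,0],"roll":0},{"slide":[0,0.5,0],"roll":0},{"slide":[0,0.5,0],"roll":0}]'
python3 - <<'E'
from h import *
st([.037,.085,.053]); snap("top","t5",(245,165,415,290),4.5);
E
```

```text
time: 4.5
ee_pos: [0.6002, 0.0022, 0.0537]
eef_rot: [-0.707, -0.016, 0.707, -0.014]
ft_force: [-0.7, 0.2, 0.6]
width: 0.0004
time: 4.92
ee_pos: [0.6005, -0.003, 0.0537]
eef_rot: [-0.707, -0.016, 0.707, -0.014]
ft_force: [0.4, -0.3, 0.1]
width: 0.0007
t 4.92 tcp [ 0.6005 -0.003   0.0537] board [0.0376 0.0891 0.0537] F_b [ 0.421  -0.2823  0.1463] w 0.0007
tool axes in board frame (cols)
 [[-0.001   0.002  -1.    ]
 [ 0.0028 -1.     -0.002 ]
 [-1.     -0.0028  0.001 ]]
slide cm [0.0687 0.4065 0.0639]
```

View pics/t5.png

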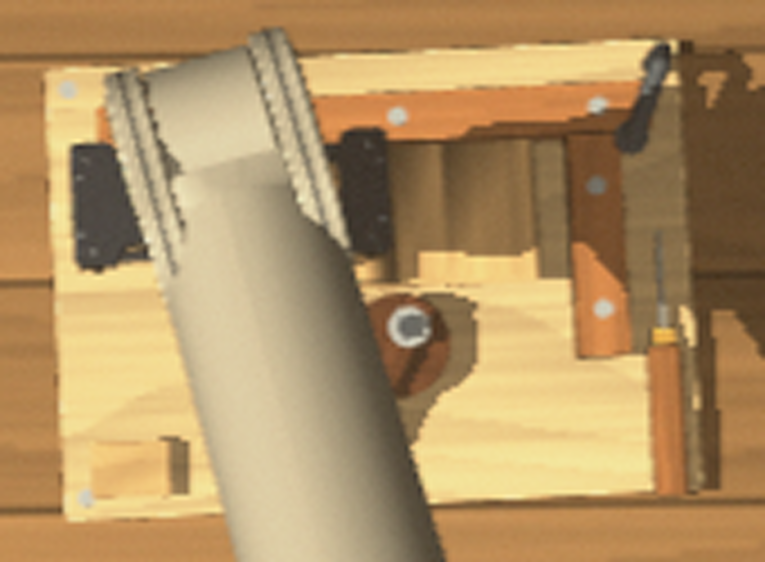

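The heel edge is still at crop x ≈ 535, so there's no contact yet and the finger tips are slimmer than I assumed. I'll continue in small steps.

```bash
python3 -m jog '[{"slide":[0,0.2,0],"roll":0},{"slide":[0,0.4,0],"roll":0},{"slide":[0,0.6,0],"roll":0},{"slide":[0,0.8,0],"roll":0},{"slide":[0,0.8,0],"roll":0}]'
python3 -m jog '[{"slide":[0,0.2,0],"roll":0},{"slide":[0,0.4,0],"roll":0},{"slide":[0,0.6,0],"roll":0},{"slide":[0,0.8,0],"roll":0},{"slide":[0,0.8,0],"roll":0}]'
python3 - <<'E'
from h import *
st([.037,.085,.053]); snap("top","t6",(245,165,415,290),4.5);
E
```

```text
time: 5.38
ee_pos: [0.6008, -0.0116, 0.0536]
eef_rot: [-0.707, -0.016, 0.707, -0.014]
ft_force: [1.1, -0.8, -0.3]
width: 0.0003
time: 5.8
ee_pos: [0.6012, -0.0202, 0.0536]
eef_rot: [-0.707, -0.015, 0.707, -0.014]
ft_force: [0.5, -0.6, -0.4]
width: 0.0005
t 5.8 tcp [ 0.6012 -0.0202  0.0536] board [0.0376 0.0718 0.0536] F_b [ 0.4443 -0.5698 -0.3888] w 0.0005
tool axes in board frame (cols)
 [[-0.0011  0.0008 -1.    ]
 [ 0.0024 -1.     -0.0008]
 [-1.     -0.0024  0.0011]]
slide cm [ 0.0604 -1.3183  0.0609]
```

View pics/t6.png

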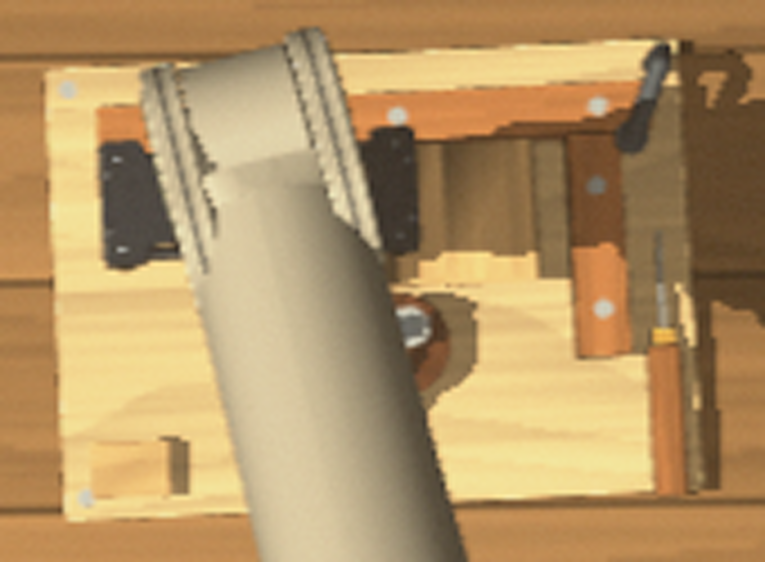

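Run:
```python
from h import *
T=lambda u,v:(245+(u+.5)/4.5-.5,165+(v+.5)/4.5-.5)
for u in(102,260,418): print(w2b(cast("top",T(u,200),.15)))
snap("wrist","w6"); snap("scene","s6",(180,165,410,355),3)
```

```text
[0.0457 0.1663 0.15  ]
[0.0408 0.0695 0.15  ]
[ 0.0358 -0.0274  0.15  ]
```

View pics/w6.png

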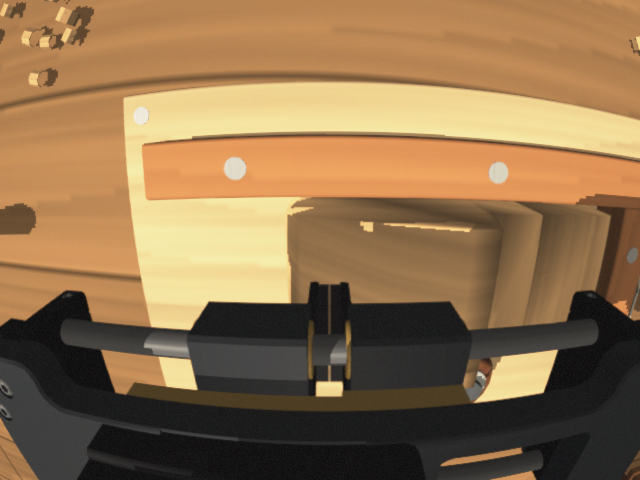

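View pics/s6.png

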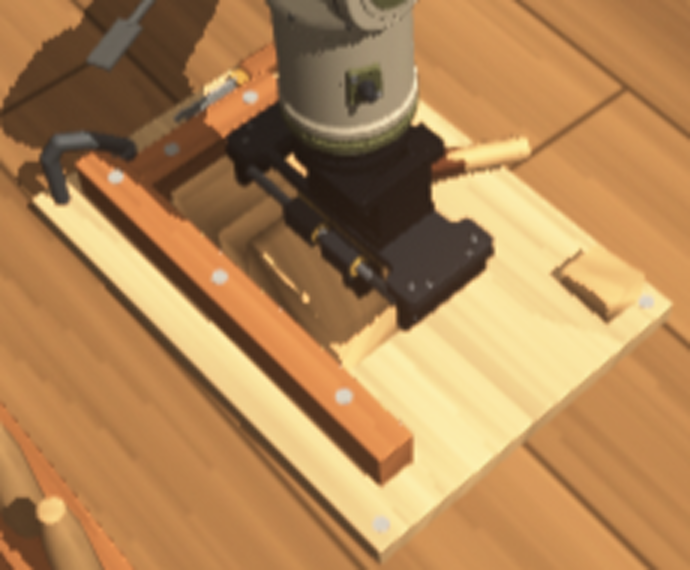

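The picture is odd: the toe edge is at column 290 but the finger tips (310–350) lie to its right, with no force. I'll check whether the tool really is at the height it reports, using the rail screws (235,168) and (499,173), which are 140 mm apart.

```bash
python3 - <<'E'
from h import *
s=r.read_state()
a,b=wcast((235,168),.062,s),wcast((499,173),.062,s);print(w2b(a),w2b(b),np.linalg.norm(a-b))
for z in(.036,.074,.104):
  for v in(215,255,295):print(z,v,w2b(wcast((290,v),z,s)))
print(s["joint_positions"],s["joint_torque"],s["ft_force"])
E
python3 - <<'E'
import cv2
a=cv2.imread("pics/w6_raw.png")[180:420,240:520];cv2.imwrite("pics/w6c.png",cv2.resize(a,None,fx=2.5,fy=2.5,interpolation=cv2.INTER_CUBIC))
E
```

```text
[0.0999 0.1215 0.062 ] [ 0.0993 -0.0191  0.062 ] 0.14058212298980574
0.036 215 [0.0684 0.0962 0.036 ]
0.036 255 [0.0432 0.0969 0.036 ]
0.036 295 [0.016  0.0979 0.036 ]
0.074 215 [0.0776 0.092  0.074 ]
0.074 255 [0.0569 0.0926 0.074 ]
0.074 295 [0.0345 0.0934 0.074 ]
0.104 215 [0.0849 0.0886 0.104 ]
0.104 255 [0.0677 0.0891 0.104 ]
0.104 295 [0.0491 0.0898 0.104 ]
[ 0.4292  0.458  -0.5938  1.6532  0.2758  1.1168 -1.7677] [  0.2246 -61.0276  -8.7415 -34.659    0.0032  -0.0727   0.0073] [-0.7246  0.6513  0.3071]
```

View pics/w6c.png

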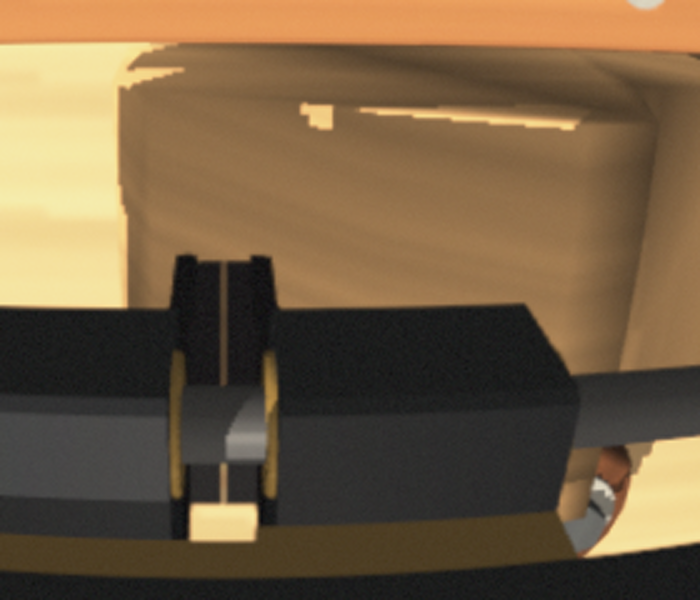

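Run:
```python
from h import *
def proj(n,X):
    K,R,t=P(n);q=K@(R@np.array(X)+t);return q[:2]/q[2]
a=cv2.imread("pics/s4_raw.png")
p=proj("scene",[.5942,.0525,.0492]);print(p, -P("scene")[1].T@P("scene")[2])
for dz in(0,.019,.032,.07):print(dz,(proj("scene",[.5942,.0525,.0492+dz])-[270,215])*6)
c=a[215:310,270:380];cv2.imwrite("pics/s4z.png",cv2.resize(c,None,fx=6,fy=6,interpolation=cv2.INTER_CUBIC))
a=cv2.imread("pics/s6_raw.png")
for dz in(0,.019,.032,.07):print(dz,(proj("scene",[.6012,-.0202,.0536+dz])-[250,200])*6)
c=a[200:300,250:360];cv2.imwrite("pics/s6z.png",cv2.resize(c,None,fx=6,fy=6,interpolation=cv2.INTER_CUBIC))
```

```text
[326.1554 288.5338] [0.9774 0.5001 1.012 ]
0 [336.9321 441.2026]
0.019 [336.7249 413.0321]
0.032 [336.5799 393.3095]
0.07 [336.1398 333.4615]
0 [312.8865 407.587 ]
0.019 [310.7626 378.4563]
0.032 [309.2764 358.0728]
0.07 [304.7708 296.2772]
```

View pics/s4z.png

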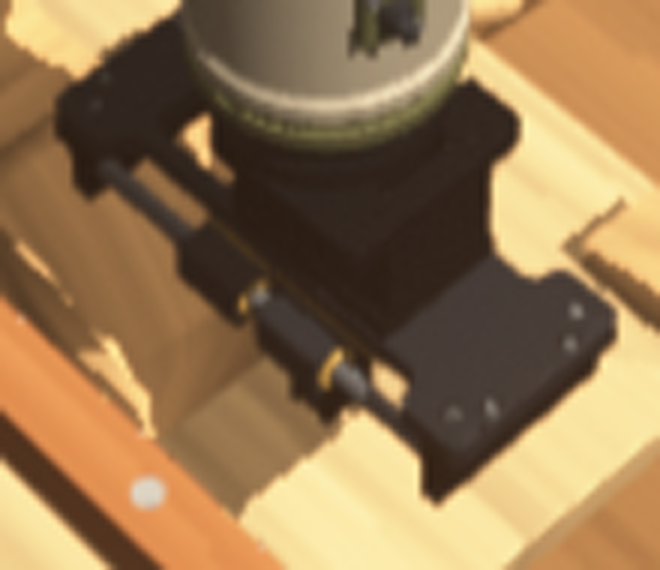

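View pics/s6z.png

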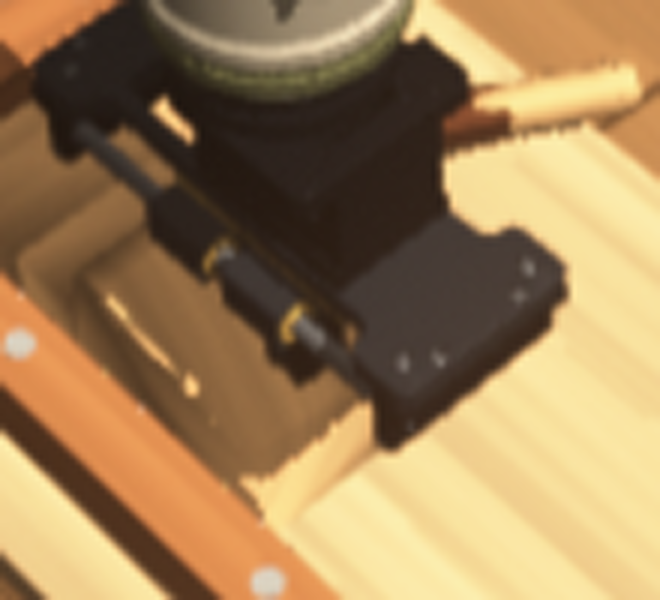

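Scene and wrist both put the visible finger tips 15–30 mm higher than the reported TCP. They passed over the toe's upper edge (z 74 mm) without touching. I'll back off, turn the hand 90° so its long body lies across the board and the wrist camera looks at the toe, then find the real tip height by touch.

```bash
python3 -m jog '[{"slide":[-0.5,-1,0],"roll":0},{"slide":[-1,-3,0],"roll":0},{"slide":[-2,-6,0],"roll":-7},{"slide":[-3,-8,0],"roll":-14},{"slide":[-4,-8,0],"roll":-21}]'
python3 -m jog '[{"slide":[-2,0,0],"roll":-7},{"slide":[-3,0,0],"roll":-14},{"slide":[-3,0,0],"roll":-21},{"slide":[-3,0,0],"roll":-28},{"slide":[-3,0,0],"roll":-35}]'
python3 -m jog '[{"slide":[0,0,0],"roll":-7},{"slide":[0,0,0],"roll":-14},{"slide":[0,0,0],"roll":-21},{"slide":[0,0,0],"roll":-28},{"slide":[0,0,0],"roll":-34}]'
python3 - <<'E'
from h import *
s,_=st([.037,.135,.06]);print(s["joint_positions"]); snap("wrist","w7");snap("scene","s7",(200,145,400,305),3.5)
E
```

```text
time: 6.37
ee_pos: [0.5969, 0.0678, 0.0952]
eef_rot: [0.692, 0.15, -0.691, 0.146]
ft_force: [-0.3, -0.1, -0.3]
width: 0.0003
time: 6.78
ee_pos: [0.5969, 0.0688, 0.126]
eef_rot: [0.615, 0.353, -0.613, 0.35]
ft_force: [-0.3, -0.3, 0.2]
width: 0.0007
time: 7.2
ee_pos: [0.5968, 0.0698, 0.1265]
eef_rot: [0.484, 0.518, -0.481, 0.516]
ft_force: [0.1, -0.3, 0.2]
width: 0.0005
t 7.2 tcp [0.5968 0.0698 0.1265] board [0.0369 0.162  0.1265] F_b [ 0.1234 -0.3498  0.178 ] w 0.0005
tool axes in board frame (cols)
 [[ 0.0008  0.9996  0.0289]
 [ 0.006   0.0289 -0.9996]
 [-1.      0.001  -0.0059]]
slide cm [ 6.6353 -0.0738  2.7351]
[ 0.5243  0.4778 -0.9311  1.5728  0.3887  1.2877 -0.3923]
```

View pics/w7.png

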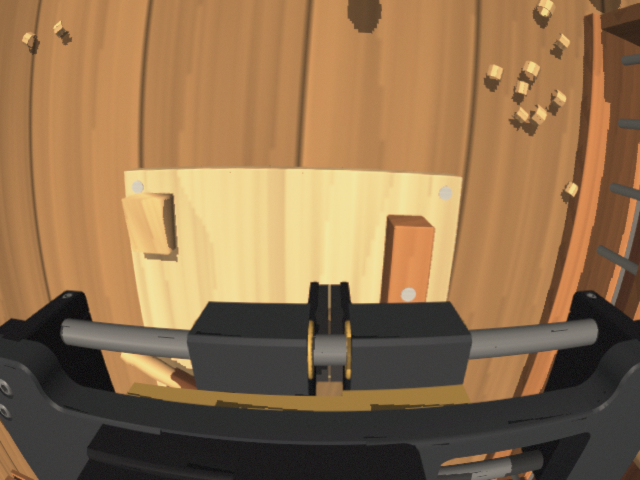

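View pics/s7.png

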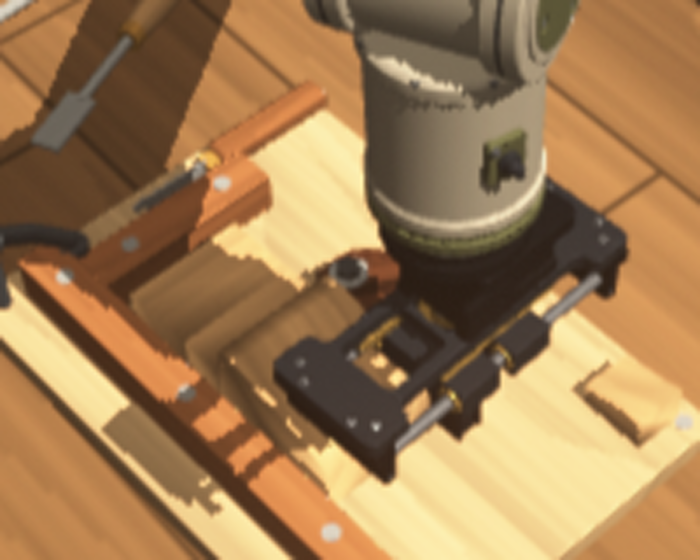

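Run:
```python
from h import *
def proj(n,X):
    K,R,t=P(n);q=K@(R@np.array(X)+t);return q[:2]/q[2]
s=r.read_state();R=Ro.from_quat(s["eef_rot"]).as_matrix()
a=cv2.imread("pics/s7_raw.png")[215:290,290:400]; a=cv2.resize(a,None,fx=7,fy=7,interpolation=cv2.INTER_CUBIC)
for x in(0,-.019,-.07):
  for z in(-.0095,0,.0095):
    p=(proj("scene",s["ee_pos"]+R@[x,0,z])-[290,215])*7+3; print(x,z,p)
    cv2.circle(a,tuple(int(v) for v in p),4,(0,0,255) if x==0 else (0,255,0) if x>-.05 else (255,0,0),-1)
a[:,:]=np.clip(a.astype(float)*1.6,0,255);cv2.imwrite("pics/s7z.png",a)
```

```text
0 -0.0095 [310.8303 440.5942]
0 0 [287.4325 420.9223]
0 0.0095 [264.2225 401.4083]
-0.019 -0.0095 [311.1058 403.9416]
-0.019 0 [287.3665 384.1333]
-0.019 0.0095 [263.8205 364.4863]
-0.07 -0.0095 [311.8868 300.0471]
-0.07 0 [287.1795 279.8757]
-0.07 0.0095 [262.6814 259.8752]
```

View pics/s7z.png

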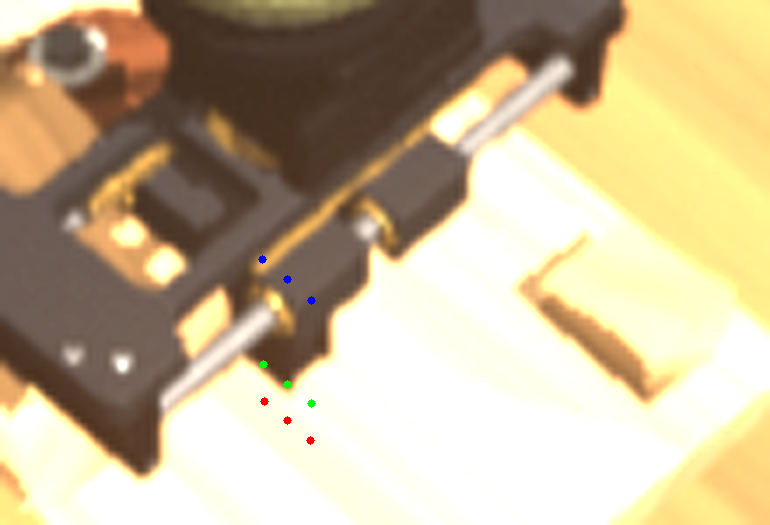

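The finger's lowest corner shows at (290,388), while a tip at the TCP would put it near (276,465). So the visible tips end about 30–35 mm short of the TCP, and the wrist view gives the same. I'll go down beside the toe in steps, feeling for contact.

```bash
python3 -m jog '[{"slide":[2,0,0],"roll":-1},{"slide":[4,0,0],"roll":-1.7},{"slide":[6,0,0],"roll":-1.7},{"slide":[7,0,0],"roll":-1.7},{"slide":[8,0,0],"roll":-1.7}]'
python3 -m jog '[{"slide":[0.4,0,0],"roll":0},{"slide":[0.8,0,0],"roll":0},{"slide":[1.2,0,0],"roll":0},{"slide":[1.4,0,0],"roll":0},{"slide":[1.6,0,0],"roll":0}]'
python3 - <<'E'
from h import *
s,_=st([.037,.135,.022]); snap("wrist","w8");snap("scene","s8",(200,145,400,305),3.5)
E
```

```text
time: 7.72
ee_pos: [0.5965, 0.0706, 0.0457]
eef_rot: [0.478, 0.524, -0.475, 0.521]
ft_force: [1.0, 0.2, 0.3]
width: 0.0004
time: 8.13
ee_pos: [0.5968, 0.0708, 0.0301]
eef_rot: [0.478, 0.524, -0.475, 0.521]
ft_force: [0.2, 0.1, 0.0]
width: 0.0003
t 8.13 tcp [0.5968 0.0708 0.0301] board [0.037  0.1629 0.0301] F_b [0.1542 0.0679 0.0411] w 0.0003
tool axes in board frame (cols)
 [[ 0.0008  0.9987  0.0515]
 [ 0.0063  0.0515 -0.9987]
 [-1.      0.0011 -0.0063]]
slide cm [ 0.7893 -0.1443  2.7918]
```

View pics/s8.png

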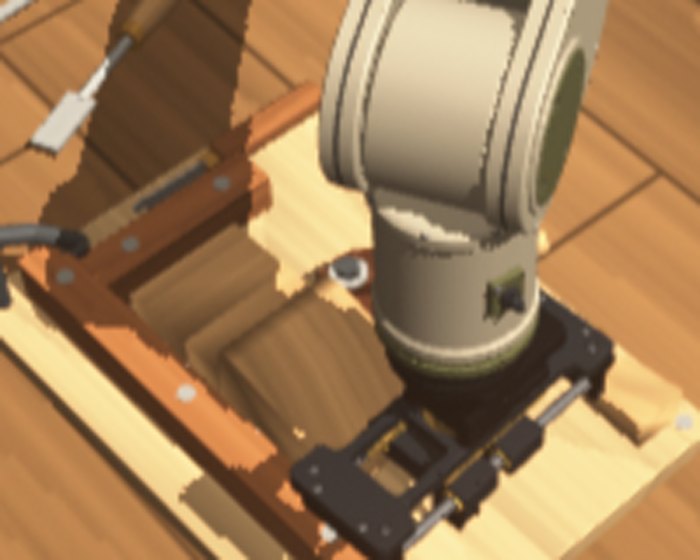

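```bash
python3 -m jog '[{"slide":[0.3,0,0],"roll":1},{"slide":[0.5,0,0],"roll":2},{"slide":[0.7,0,0],"roll":3},{"slide":[0.8,0,0],"roll":3},{"slide":[0.9,0,0],"roll":3}]'
python3 - <<'E'
from h import *
s,_=st([.037,.135,.022])
def proj(n,X):
    K,R,t=P(n);q=K@(R@np.array(X)+t);return q[:2]/q[2]
snap("scene","s9"); s=r.read_state();R=Ro.from_quat(s["eef_rot"]).as_matrix()
a=cv2.imread("pics/s9_raw.png")[230:310,280:390]; a=cv2.resize(a,None,fx=7,fy=7,interpolation=cv2.INTER_CUBIC)
a=np.clip(a.astype(float)*1.6,0,255).astype(np.uint8)
for x in(0,-.019,-.033):
    p=(proj("scene",s["ee_pos"]+R@[x,0,0])-[280,230])*7+3; cv2.circle(a,tuple(int(v) for v in p),3,(0,0,255) if x==0 else (0,255,0) if x>-.02 else (255,0,0),-1)
cv2.imwrite("pics/s9z.png",a)
E
```

```text
time: 8.65
ee_pos: [0.5966, 0.0708, 0.0207]
eef_rot: [0.491, 0.511, -0.488, 0.508]
ft_force: [-0.1, -0.4, -1.2]
width: 0.0006
t 8.65 tcp [0.5966 0.0708 0.0207] board [0.0367 0.1629 0.0207] F_b [-0.0889 -0.4082 -1.1788] w 0.0006
tool axes in board frame (cols)
 [[ 0.0001  1.     -0.0008]
 [ 0.0062 -0.0008 -1.    ]
 [-1.      0.0001 -0.0062]]
slide cm [-0.1499  0.0313  2.79  ]
```

View pics/s9z.png

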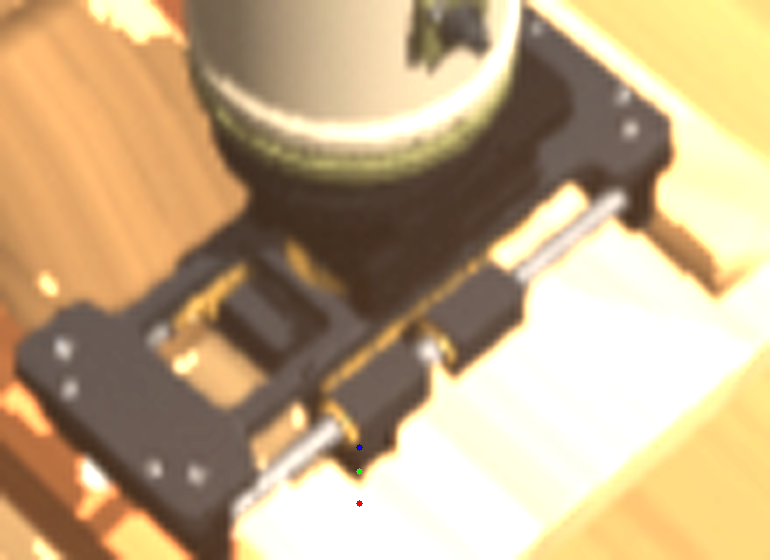

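With the TCP at z = 21 mm, which is below the board's top, there's no upward force. So the real tips end well above the TCP, at about z 50 mm. The gripper body will overhang the toe, so I'll check the blank's top profile against it.

```bash
python3 - <<'E'
from h import *
S=lambda u,v:(180+u/3-.3,165+v/3-.3)
K,R,t=P("scene");o=-R.T@t
def plane(px,xb):
    d=R.T@np.linalg.solve(K,[*px,1]);ob=w2b(o);db=B.T@d;k=(xb-ob[0])/db[0];return ob+k*db
for px in((430,272),(420,257),(405,240),(385,218),(365,200),(345,185)):print("front",px,plane(S(*px),-.008))
E
python3 - <<'E'
import cv2
a=cv2.imread("pics/scene0.png")[215:295,250:335];cv2.imwrite("pics/s0z.png",cv2.resize(a,None,fx=7,fy=7,interpolation=cv2.INTER_CUBIC))
E
```

```text
front (430, 272) [-0.008   0.0907  0.0767]
front (420, 257) [-0.008   0.0801  0.0847]
front (405, 240) [-0.008   0.0641  0.0898]
front (385, 218) [-0.008   0.0426  0.0958]
front (365, 200) [-0.008   0.0205  0.0966]
front (345, 185) [-0.008  -0.0022  0.0936]
```

View pics/s0z.png

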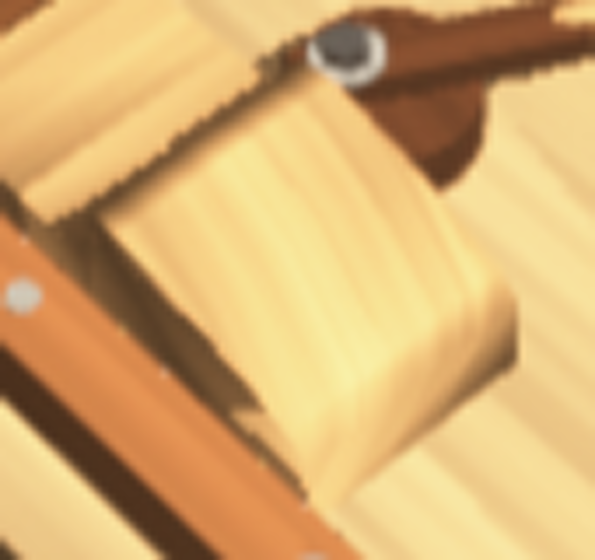

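Profile of the blank's top: 75 mm at the toe, about 84 mm at 12 mm in, about 91 mm at 28 mm in. I'll push with the TCP at z ≈ 27 mm, which puts the real tip at about 60–63 mm and the body at about 97 mm, clear of the top.

```bash
python3 -m jog '[{"slide":[-0.6,0,0.8],"roll":0},{"slide":[-0.6,0,2],"roll":0},{"slide":[-0.6,0,3.2],"roll":0},{"slide":[-0.6,0,4.2],"roll":0},{"slide":[-0.6,0,4.7],"roll":0}]'
python3 -m jog '[{"slide":[0,0,0.3],"roll":0},{"slide":[0,0,0.6],"roll":0},{"slide":[0,0,0.9],"roll":0},{"slide":[0,0,1.1],"roll":0},{"slide":[0,0,1.2],"roll":0}]'
python3 - <<'E'
from h import *
s,_=st([.037,.10,.027]); snap("top","t10",(245,165,415,290),4.5);snap("scene","s10",(200,145,400,305),3.5)
E
```

```text
time: 9.12
ee_pos: [0.5985, 0.0204, 0.026]
eef_rot: [0.492, 0.511, -0.489, 0.508]
ft_force: [-0.7, 0.3, -0.7]
width: 0.0003
time: 9.53
ee_pos: [0.5989, 0.0089, 0.0259]
eef_rot: [0.492, 0.511, -0.489, 0.508]
ft_force: [0.2, 0.7, -1.4]
width: 0.0004
t 9.53 tcp [0.5989 0.0089 0.0259] board [0.0365 0.101  0.0259] F_b [ 0.2263  0.7336 -1.3531] w 0.0004
tool axes in board frame (cols)
 [[-0.0004  1.     -0.003 ]
 [ 0.0056 -0.003  -1.    ]
 [-1.     -0.0004 -0.0056]]
slide cm [-0.1088  0.05    0.0944]
```

View pics/t10.png

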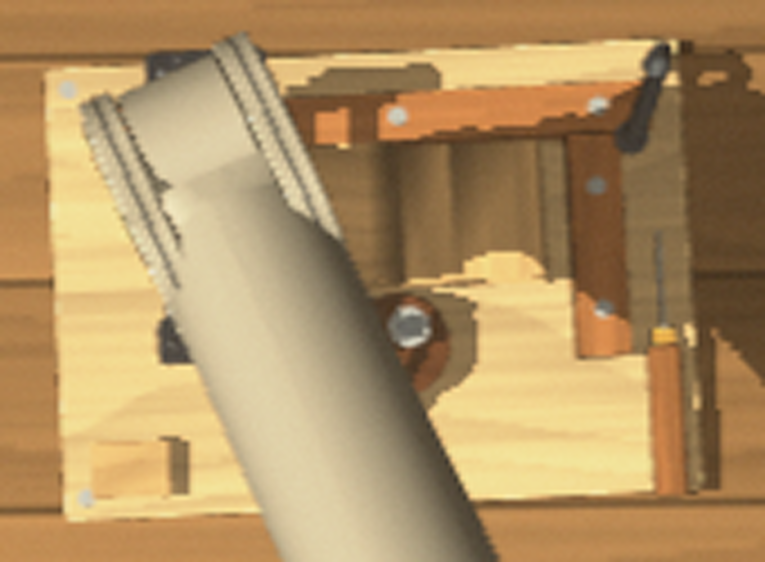

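View pics/s10.png

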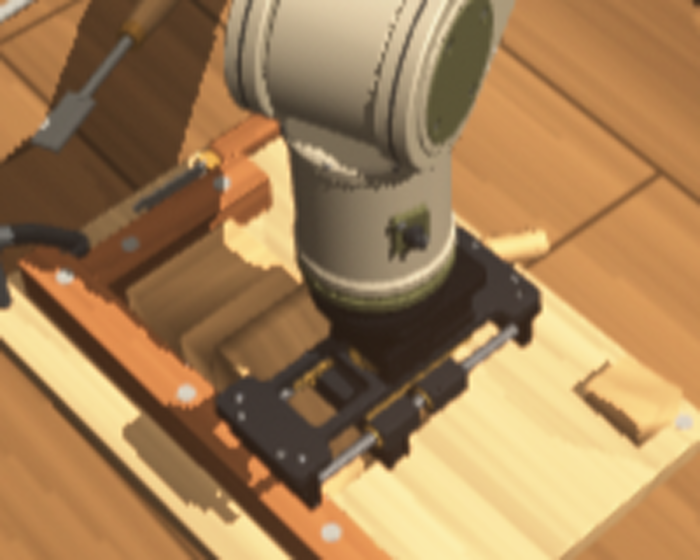

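The heel edge went from crop 537 to 545 and the ridge from 443 to 455, so the blank is sliding with the finger on the toe. Continuing.

```bash
python3 -m jog '[{"slide":[0,0,0.25],"roll":0},{"slide":[0,0,0.5],"roll":0},{"slide":[0,0,0.75],"roll":0},{"slide":[0,0,1],"roll":0},{"slide":[0,0,1.2],"roll":0}]'
python3 -m jog '[{"slide":[0,0,0.15],"roll":0},{"slide":[0,0,0.3],"roll":0},{"slide":[0,0,0.45],"roll":0},{"slide":[0,0,0.5],"roll":0},{"slide":[0,0,0.5],"roll":0}]'
python3 - <<'E'
from h import *
s,_=st([.037,.08,.027]); snap("top","t11",(245,165,415,290),4.5)
E
```

```text
time: 10.05
ee_pos: [0.5995, -0.0036, 0.026]
eef_rot: [0.492, 0.511, -0.489, 0.508]
ft_force: [-0.2, 1.9, 0.7]
width: 0.0003
time: 10.47
ee_pos: [0.5997, -0.0089, 0.026]
eef_rot: [0.492, 0.51, -0.489, 0.508]
ft_force: [-0.1, 0.7, 0.6]
width: 0.0007
t 10.47 tcp [ 0.5997 -0.0089  0.026 ] board [0.0366 0.0832 0.026 ] F_b [-0.0653  0.7165  0.6138] w 0.0007
tool axes in board frame (cols)
 [[-0.0002  1.     -0.0037]
 [ 0.0051 -0.0037 -1.    ]
 [-1.     -0.0002 -0.0051]]
slide cm [-0.1038  0.0415  0.3209]
```

View pics/t11.png

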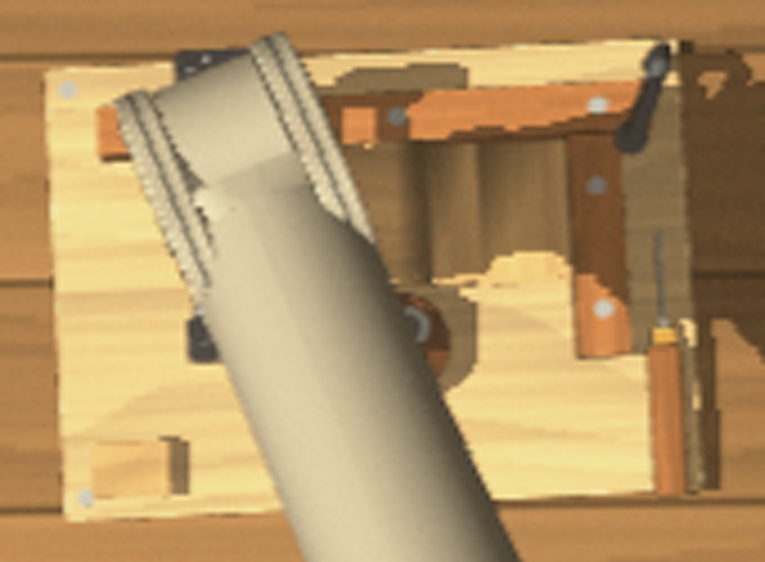

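The heel edge is now nearly at the stop (crop x ≈ 570). I'll finish in small steps until the force rises.

```bash
python3 -m jog '[{"slide":[0,0,0.1],"roll":0},{"slide":[0,0,0.2],"roll":0},{"slide":[0,0,0.3],"roll":0}]'
python3 -m jog '[{"slide":[0,0,0.1],"roll":0},{"slide":[0,0,0.2],"roll":0},{"slide":[0,0,0.2],"roll":0}]'
```

```text
time: 10.77
ee_pos: [0.5995, -0.0099, 0.026]
eef_rot: [0.492, 0.511, -0.489, 0.508]
ft_force: [-1.0, 9.3, 0.2]
width: 0.0002
time: 11.02
ee_pos: [0.5993, -0.0098, 0.026]
eef_rot: [0.492, 0.513, -0.488, 0.507]
ft_force: [-1.7, 7.9, -0.3]
width: 0.0004
```

The force rose to 9 N and the motion stopped at TCP y = −9.9 mm, so the heel is on the stop. I'll back off, lift and turn the hand for the lever, then check.

```bash
python3 -m jog '[{"slide":[0,0,-1],"roll":0},{"slide":[0,0,-3],"roll":0},{"slide":[-3,0,-4.5],"roll":0},{"slide":[-7,0,-5],"roll":0},{"slide":[-10,0,-5],"roll":7}]'
python3 -m jog '[{"slide":[-3,-3,0],"roll":7},{"slide":[-5,-6,0],"roll":14},{"slide":[-5,-9,0],"roll":21},{"slide":[-5,-12,0],"roll":28},{"slide":[-5,-15,0],"roll":35}]'
python3 - <<'E'
from h import *
s,_=st([-.137,.005,.14]);print(s["joint_positions"]); snap("top","t12",(245,165,415,290),4.5);snap("wrist","w12")
E
```

```text
time: 11.43
ee_pos: [0.5971, 0.0416, 0.1287]
eef_rot: [0.521, 0.483, -0.517, 0.477]
ft_force: [1.6, -0.4, 0.7]
width: 0.0004
time: 11.85
ee_pos: [0.4464, 0.0526, 0.1789]
eef_rot: [0.642, 0.303, -0.639, 0.297]
ft_force: [-0.5, -0.3, 1.0]
width: 0.0004
t 11.85 tcp [0.4464 0.0526 0.1789] board [-0.1141  0.1509  0.1789] F_b [-0.4879 -0.2469  0.9913] w 0.0004
tool axes in board frame (cols)
 [[ 0.0003  0.7415 -0.6709]
 [ 0.0093 -0.6709 -0.7415]
 [-1.     -0.006  -0.0071]]
slide cm [ 3.7555  8.107  12.3817]
[ 0.7401 -0.0137 -0.9244  1.8733 -0.0209  1.2749 -0.873 ]
```

View pics/t12.png

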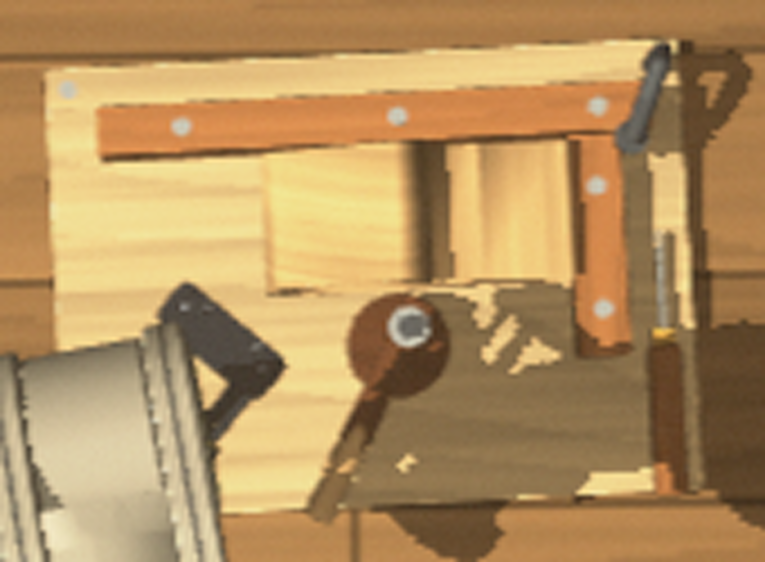

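Run:
```python
from h import *
T=lambda u,v:(245+(u+.5)/4.5-.5,165+(v+.5)/4.5-.5)
for n,c,z in(("heel",(572,220),.070),("heel chamfer/base",(572,220),.03),("stop near edge",(578,220),.056),("toe low",(268,292),.036),("toe hi",(266,160),.074)):print(n,w2b(cast("top",T(*c),z)))
a=cv2.imread("pics/t12_raw.png")[190:250,350:400];cv2.imwrite("pics/t12z.png",cv2.resize(a,None,fx=12,fy=9.9,interpolation=cv2.INTER_NEAREST))
b=cv2.imread("pics/w12_raw.png");cv2.imwrite("pics/w12v.png",b)
```

```text
heel [ 0.0264 -0.1297  0.07  ]
heel chamfer/base [ 0.0302 -0.134   0.03  ]
stop near edge [ 0.0275 -0.1351  0.056 ]
toe low [-0.0074  0.0681  0.036 ]
toe hi [0.0746 0.0649 0.074 ]
```

View pics/t12z.png

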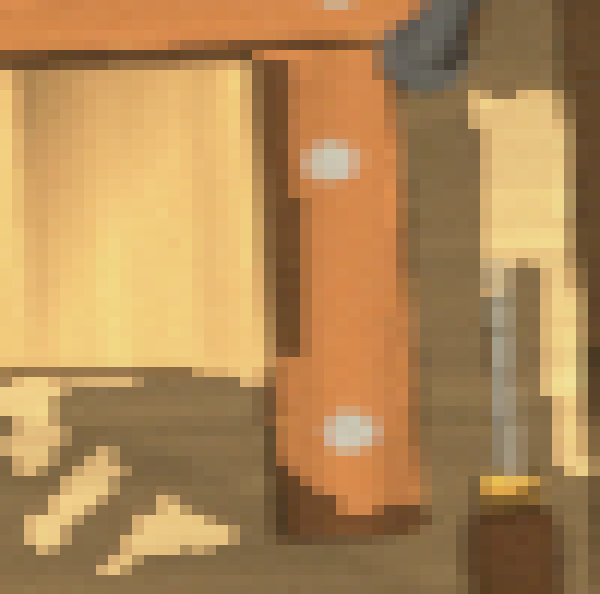

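View pics/w12v.png

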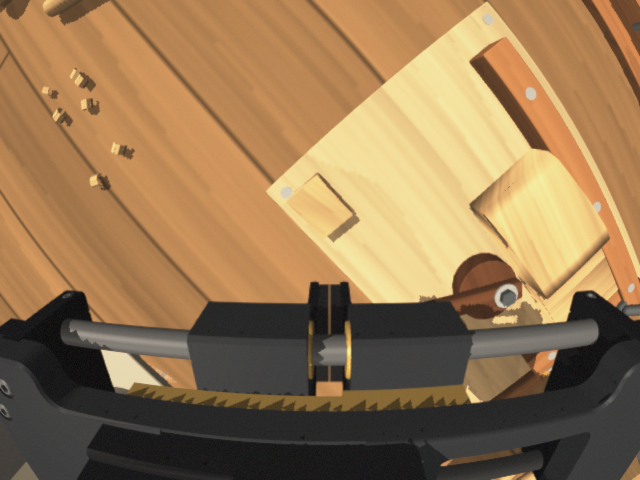

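The dark strip is shadow on the stop's top. The heel casts to y = −129.7 mm and the toe to 68 mm, against −130 and 70 expected, so the blank is seated. Now to the lever's open side.

```bash
python3 -m jog '[{"slide":[0,1.8,2.7],"roll":7},{"slide":[0,3.6,5.4],"roll":14},{"slide":[0,5.4,8.1],"roll":21},{"slide":[0,7.2,10.8],"roll":28},{"slide":[0,9.2,13.3],"roll":35}]'
python3 -m jog '[{"slide":[1,0,0],"roll":7},{"slide":[2,0,0],"roll":13},{"slide":[3,0,0],"roll":13},{"slide":[3.5,0,0],"roll":13},{"slide":[3.5,0,0],"roll":13}]'
python3 - <<'E'
from h import *
s,_=st([-.142,-.008,.05]);print(s["joint_positions"]); snap("top","t13",(245,165,415,290),4.5);snap("wrist","w13")
E
```

```text
time: 12.37
ee_pos: [0.43, -0.1106, 0.1788]
eef_rot: [0.701, 0.093, -0.701, 0.091]
ft_force: [0.3, 0.4, 0.2]
width: 0.0006
time: 12.78
ee_pos: [0.4295, -0.11, 0.1427]
eef_rot: [-0.706, -0.015, 0.708, -0.013]
ft_force: [0.4, 1.0, 0.1]
width: 0.0006
t 12.78 tcp [ 0.4295 -0.11    0.1427] board [-0.1376 -0.0109  0.1427] F_b [0.4115 0.9545 0.1367] w 0.0006
tool axes in board frame (cols)
 [[-0.0017 -0.0007 -1.    ]
 [ 0.0038 -1.      0.0007]
 [-1.     -0.0038  0.0017]]
slide cm [ 9.2724 -0.2553  0.4258]
[ 0.922   0.0032 -0.7592  1.9404 -0.0013  1.2013 -1.3676]
```

View pics/w13.png

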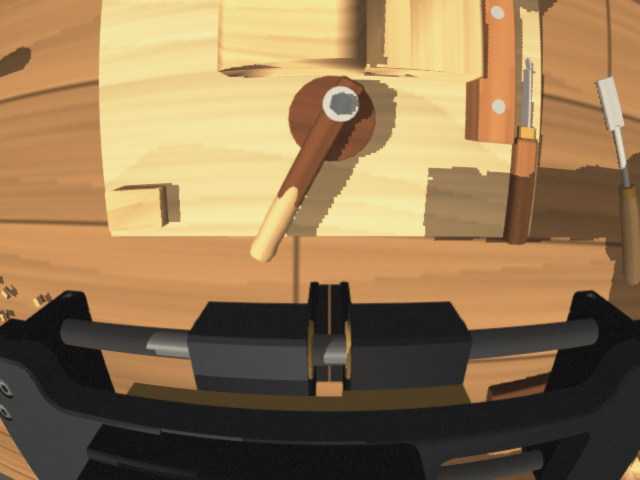

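A clear view: bolt (341,103), grip from about (290,195) to its end at (262,255), finger tips at (330,283) on the push side. Casting these:

Run:
```python
from h import *
s=r.read_state()
b=w2b(wcast((341,103),.075,s));e=w2b(wcast((263,252),.058,s));m=w2b(wcast((290,190),.058,s))
print(b,e,m,np.linalg.norm((e-b)[:2]),np.linalg.norm((m-b)[:2]),np.degrees(np.arctan2(e[1]-b[1],e[0]-b[0])))
def tri2(pt,pw):
    K,R,t=P("top");o1=-R.T@t;d1=R.T@np.linalg.solve(K,[*pt,1]);o2,d2=wray(pw,s["ee_pos"],s["eef_rot"])
    k=np.linalg.lstsq(np.c_[d1,-d2],o2-o1,rcond=None)[0];p,q=o1+d1*k[0],o2+d2*k[1];return w2b((p+q)/2),np.linalg.norm(p-q)
T=lambda u,v:(245+(u+.5)/4.5-.5,165+(v+.5)/4.5-.5)
print("bolt",tri2(T(410,326),(341,103)));print("end",tri2(T(320,518),(263,255)))
# visible finger tip z at tool -z edge
```

```text
[-0.0374 -0.0191  0.075 ] [-0.1531  0.0432  0.058 ] [-0.1026  0.0195  0.058 ] 0.13147114377879146 0.07578573943647428 151.69964546298522
bolt (array([-0.0458, -0.0153,  0.2129]), np.float64(0.0012394521441108032))
end (array([-0.156 ,  0.0427,  0.0584]), np.float64(0.0015051435788979682))
```

The lever's pivot is at board (−37, −19.5) mm, the grip end at 131 mm radius and z 58 mm, and the angle is 151.7° (value ≈ 0.20). All fit the text. I'm going down to grip height on the push side and working out the arc.

```bash
python3 -m jog '[{"slide":[3,0,0],"roll":0},{"slide":[6,0,0],"roll":0},{"slide":[9,0,0],"roll":0},{"slide":[11,0,0],"roll":0},{"slide":[12,0,0],"roll":0}]'
python3 -m jog '[{"slide":[0.4,0,0],"roll":0},{"slide":[0.7,0,0],"roll":0},{"slide":[0.7,0,0],"roll":0}]'
python3 - <<'E'
from h import *
s,R=st(); snap("wrist","w14"); snap("scene","s14",(200,125,400,285),3.5)
piv=np.array([-.037,-.0195])
for v in(.202,.35,.5,.65,.8,.95,1.05,1.12,1.16,1.2):
    th_=2.85-v;u=np.array([np.cos(th_),np.sin(th_)]);n=np.array([-np.sin(th_),np.cos(th_)]);d=.010+.0095*(abs(n[0])+abs(n[1]))
    p=piv+.106*u+d*n;print(v,p,100*R.T@(b2w([*p,.014])-s["ee_pos"]))
E
```

```text
time: 13.3
ee_pos: [0.4292, -0.1092, 0.0221]
eef_rot: [-0.706, -0.016, 0.708, -0.013]
ft_force: [0.6, 0.5, -0.3]
width: 0.0002
time: 13.55
ee_pos: [0.4297, -0.1093, 0.0157]
eef_rot: [-0.706, -0.016, 0.707, -0.013]
ft_force: [-0.0, -0.1, -0.3]
width: 0.0006
t 13.55 tcp [ 0.4297 -0.1093  0.0157] board [-0.1373 -0.0102  0.0157] F_b [-0.0231 -0.1024 -0.271 ] w 0.0006
tool axes in board frame (cols)
 [[-0.0014  0.0006 -1.    ]
 [ 0.0039 -1.     -0.0007]
 [-1.     -0.0039  0.0014]]
0.202 [-0.1412  0.0106] [ 0.1777 -2.0795  0.388 ]
0.35 [-0.1359  0.0253] [ 0.1827 -3.5481 -0.1448]
0.5 [-0.1282  0.0394] [ 0.1871 -4.965  -0.916 ]
0.65 [-0.1182  0.0525] [ 0.1908 -6.27   -1.9133]
0.8 [-0.1061  0.064 ] [ 0.1936 -7.423  -3.1222]
0.95 [-0.0921  0.0737] [ 0.1954 -8.3854 -4.5198]
1.05 [-0.0819  0.0789] [ 0.1961 -8.9035 -5.5413]
1.12 [-0.0744  0.0818] [ 0.1962 -9.2015 -6.2922]
1.16 [-0.07    0.0833] [ 0.1962 -9.3466 -6.7327]
1.2 [-0.0655  0.0846] [ 0.196  -9.4728 -7.1805]
```

View pics/w14.png

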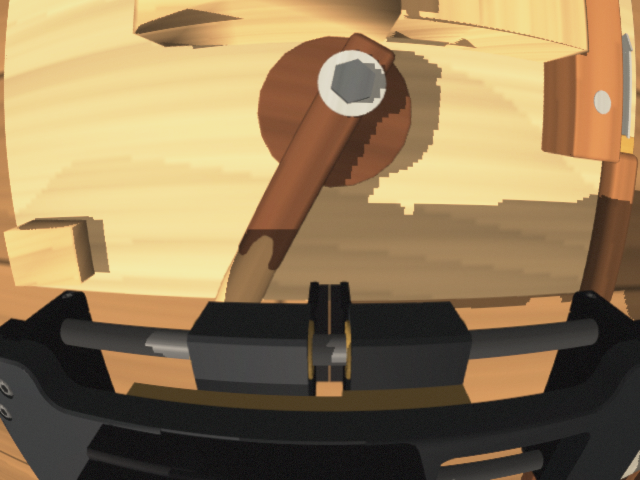

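View pics/s14.png

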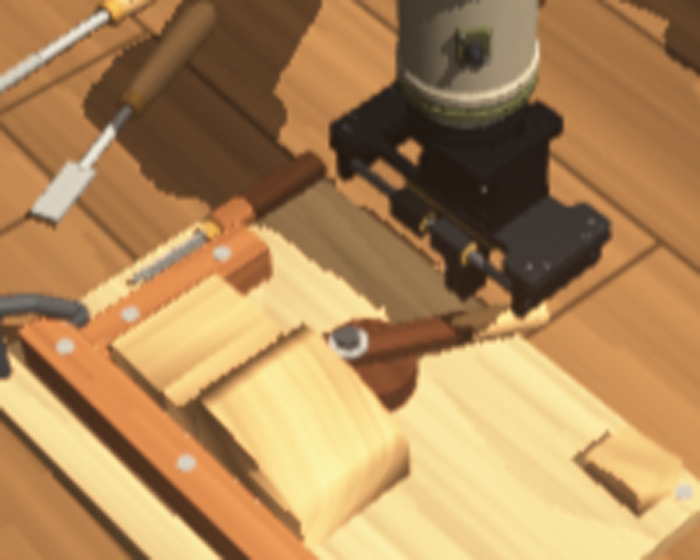

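The finger hangs beside the grip on its open side. I'll push gently first to see whether the lever follows.

```bash
python3 -m jog '[{"slide":[0.2,-0.8,0.2],"roll":0},{"slide":[0.2,-1.6,0.35],"roll":0},{"slide":[0.2,-2.1,0.35],"roll":0},{"slide":[0.2,-2.8,0.1],"roll":0},{"slide":[0.2,-3.5,-0.15],"roll":0}]'
python3 - <<'E'
from h import *
s,R=st(); snap("wrist","w15"); snap("scene","s15",(200,125,400,285),3.5)
E
```

```text
time: 14.07
ee_pos: [0.4304, -0.0746, 0.0146]
eef_rot: [0.707, 0.015, -0.707, 0.014]
ft_force: [-0.3, -4.5, 0.3]
width: 0.0005
t 14.07 tcp [ 0.4304 -0.0746  0.0146] board [-0.1352  0.0244  0.0146] F_b [-0.5259 -4.5023  0.2766] w 0.0005
tool axes in board frame (cols)
 [[ 0.     -0.0002 -1.    ]
 [ 0.0019 -1.      0.0002]
 [-1.     -0.0019 -0.    ]]
```

View pics/w15.png

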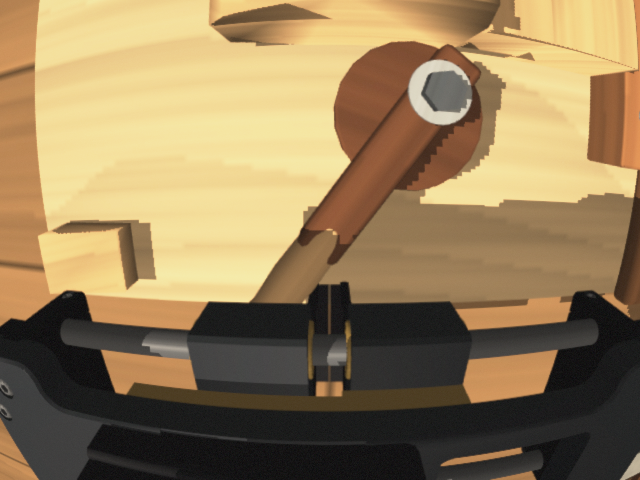

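View pics/s15.png

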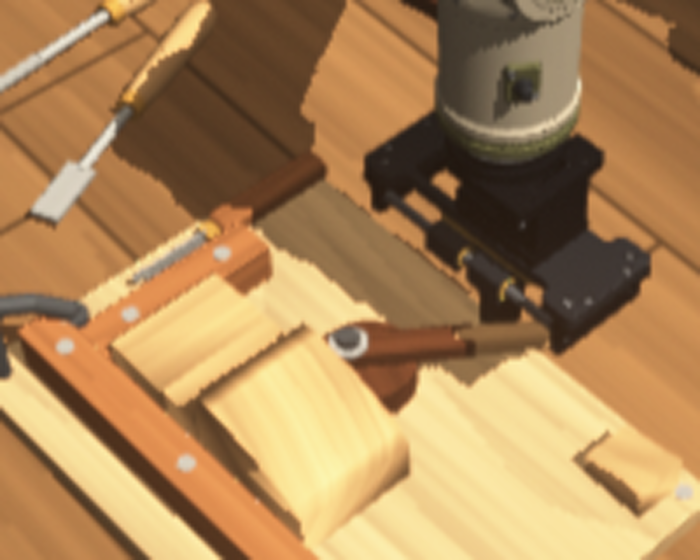

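The lever follows at 4.5 N; its dark bar has swung to about 45° in the wrist view. I'll go on along the arc.

```bash
python3 -m jog '[{"slide":[0,-0.75,-0.3],"roll":0},{"slide":[0,-1.5,-0.7],"roll":0},{"slide":[0,-2.2,-1.2],"roll":0},{"slide":[0,-2.8,-1.7],"roll":0},{"slide":[0,-3.4,-2.3],"roll":0}]'
python3 - <<'E'
from h import *
s,R=st()
piv=np.array([-.037,-.0195])
for v in(.7,.8,.9,1,1.05,1.12,1.16,1.18,1.2,1.22):
    th_=2.85-v;u=np.array([np.cos(th_),np.sin(th_)]);n=np.array([-np.sin(th_),np.cos(th_)]);d=.010+.0095*(abs(n[0])+abs(n[1]))
    p=piv+.106*u+d*n;print(v,p,100*R.T@(b2w([*p,.0146])-s["ee_pos"]))
E
```

```text
time: 14.58
ee_pos: [0.4523, -0.038, 0.0145]
eef_rot: [-0.707, -0.016, 0.707, -0.014]
ft_force: [-0.9, -5.1, -0.6]
width: 0.0008
t 14.58 tcp [ 0.4523 -0.038   0.0145] board [-0.1119  0.0601  0.0145] F_b [-1.119  -5.1006 -0.6062] w 0.0008
tool axes in board frame (cols)
 [[-0.0008  0.0017 -1.    ]
 [ 0.003  -1.     -0.0017]
 [-1.     -0.003   0.0008]]
0.7 [-0.1144  0.0565] [-0.013   0.3526  0.2538]
0.8 [-0.1061  0.064 ] [-0.0113 -0.3963 -0.5755]
0.9 [-0.097   0.0707] [-0.0101 -1.0604 -1.4887]
1 [-0.0871  0.0764] [-0.0091 -1.6289 -2.477 ]
1.05 [-0.0819  0.0789] [-0.0088 -1.8743 -2.9961]
1.12 [-0.0744  0.0818] [-0.0085 -2.1715 -3.7473]
1.16 [-0.07    0.0833] [-0.0084 -2.3161 -4.188 ]
1.18 [-0.0678  0.084 ] [-0.0084 -2.3814 -4.4111]
1.2 [-0.0655  0.0846] [-0.0084 -2.4419 -4.6359]
1.22 [-0.0633  0.0851] [-0.0084 -2.4976 -4.8623]
```

```bash
python3 -m jog '[{"slide":[0,-0.4,-0.55],"roll":0},{"slide":[0,-0.75,-1],"roll":0},{"slide":[0,-1.05,-1.5],"roll":0},{"slide":[0,-1.35,-2],"roll":0},{"slide":[0,-1.6,-2.5],"roll":0}]'
python3 - <<'E'
from h import *
s,R=st(); snap("wrist","w17"); snap("top","t17",(245,165,415,290),4.5); snap("scene","s17",(200,125,400,285),3.5)
E
```

```text
time: 15.0
ee_pos: [0.4767, -0.0207, 0.0143]
eef_rot: [-0.706, -0.016, 0.708, -0.014]
ft_force: [-2.3, -3.2, -0.8]
width: 0.0005
t 15.0 tcp [ 0.4767 -0.0207  0.0143] board [-0.0867  0.0764  0.0143] F_b [-2.4637 -3.0958 -0.7695] w 0.0005
tool axes in board frame (cols)
 [[-0.0016  0.0017 -1.    ]
 [ 0.0032 -1.     -0.0017]
 [-1.     -0.0032  0.0016]]
```

View pics/w17.png

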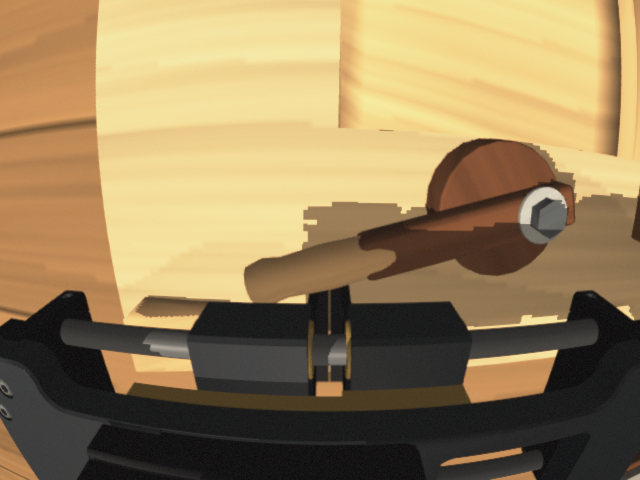

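View pics/s17.png

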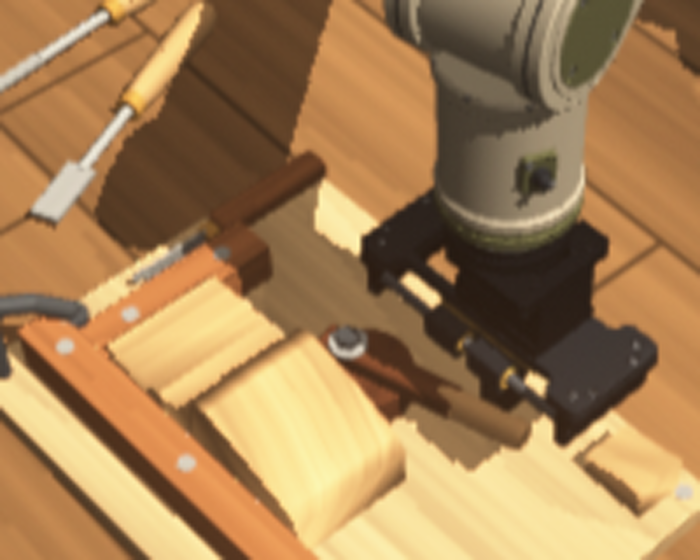

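The lever is at about value 1.0 with the finger at mid-grip. I'll push on to the bite in small steps, watching the force.

```bash
python3 -m jog '[{"slide":[0,-0.15,-0.35],"roll":0},{"slide":[0,-0.3,-0.7],"roll":0},{"slide":[0,-0.45,-1],"roll":0},{"slide":[0,-0.55,-1.25],"roll":0},{"slide":[0,-0.55,-1.35],"roll":0}]'
python3 -m jog '[{"slide":[0,-0.05,-0.15],"roll":0},{"slide":[0,-0.1,-0.3],"roll":0},{"slide":[0,-0.1,-0.4],"roll":0}]'
python3 - <<'E'
from h import *
s,R=st(); snap("wrist","w18")
b=w2b(wcast((548,216),.075,r.read_state()))
E
```

```text
time: 15.57
ee_pos: [0.4906, -0.0136, 0.0145]
eef_rot: [-0.707, -0.017, 0.707, -0.014]
ft_force: [-2.6, -2.4, -0.1]
width: 0.0005
time: 15.82
ee_pos: [0.4937, -0.0126, 0.0142]
eef_rot: [-0.706, -0.017, 0.708, -0.014]
ft_force: [-8.6, -4.0, 3.0]
width: 0.0006
t 15.82 tcp [ 0.4937 -0.0126  0.0142] board [-0.0694  0.0838  0.0142] F_b [-8.7538 -3.6228  2.9764] w 0.0006
tool axes in board frame (cols)
 [[-0.0024  0.0026 -1.    ]
 [ 0.0042 -1.     -0.0026]
 [-1.     -0.0042  0.0024]]
```

View pics/w18.png

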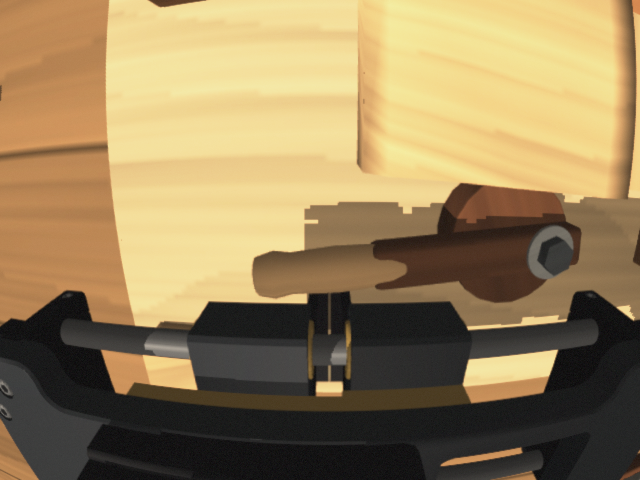

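The force is rising to 9 N, so the cam is biting. I'll continue in 1–2 mm steps.

```bash
python3 -m jog '[{"slide":[0,0,-0.15],"roll":0},{"slide":[0,-0.05,-0.3],"roll":0},{"slide":[0,-0.05,-0.3],"roll":0}]'
python3 - <<'E'
from h import *
s,R=st()
E
```

```text
time: 16.12
ee_pos: [0.4949, -0.0123, 0.014]
eef_rot: [-0.705, -0.016, 0.709, -0.014]
ft_force: [-12.2, -4.1, 7.9]
width: 0.0005
t 16.12 tcp [ 0.4949 -0.0123  0.014 ] board [-0.0682  0.084   0.014 ] F_b [-12.3354  -3.6037   7.8534] w 0.0005
tool axes in board frame (cols)
 [[-0.0065  0.0024 -1.    ]
 [ 0.0035 -1.     -0.0025]
 [-1.     -0.0035  0.0065]]
```

The upward force has grown to 8 N, so the tip bears on the upper half of the round grip. I'll back off slightly, lower 6 mm and push again.

```bash
python3 -m jog '[{"slide":[0,0,0.6],"roll":0},{"slide":[0.3,0,0.8],"roll":0},{"slide":[0.6,0,0.8],"roll":0},{"slide":[0.6,0,0.4],"roll":0},{"slide":[0.6,0,0.1],"roll":0}]'
python3 -m jog '[{"slide":[0,0,-0.15],"roll":0},{"slide":[0,0,-0.3],"roll":0},{"slide":[0,0,-0.4],"roll":0}]'
python3 - <<'E'
from h import *
s,R=st()
E
```

```text
time: 16.53
ee_pos: [0.4944, -0.0121, 0.0079]
eef_rot: [-0.705, -0.017, 0.709, -0.014]
ft_force: [-9.0, 1.1, 1.0]
width: 0.0
time: 16.78
ee_pos: [0.4955, -0.0117, 0.0072]
eef_rot: [-0.702, -0.017, 0.712, -0.014]
ft_force: [-18.4, 0.0, 13.8]
width: 0.001
t 16.78 tcp [ 0.4955 -0.0117  0.0072] board [-0.0677  0.0846  0.0072] F_b [-18.4023   0.7744  13.7547] w 0.001
tool axes in board frame (cols)
 [[-0.0132  0.003  -0.9999]
 [ 0.0035 -1.     -0.003 ]
 [-0.9999 -0.0035  0.0132]]
```

Run:
```python
from h import *
s=snap("wrist","w20"); snap("top","t20",(245,165,415,290),4.5)
```

```text
(no output)
```

View pics/w20.png

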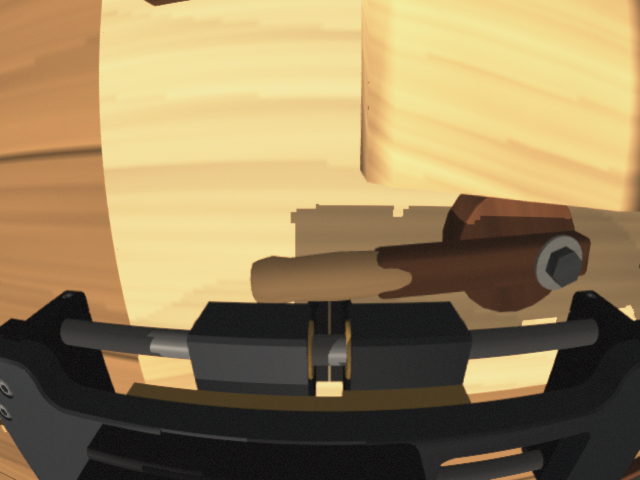

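View pics/t20.png

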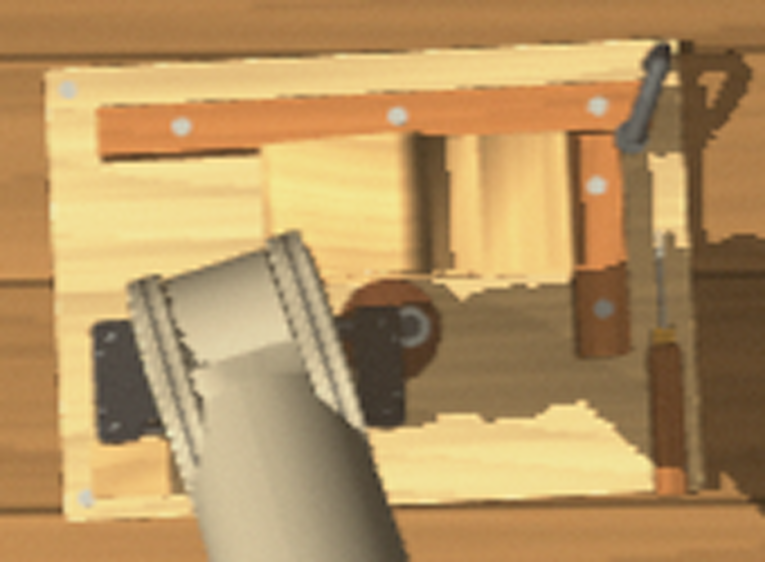

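The blank's back edge now meets the rail and the lever is nearly parallel to it. The body's end sits close to the bolt head, which may be causing the upward force. I'll back off, measure the lever, and finish 12 mm further out along the grip.

```bash
python3 -m jog '[{"slide":[0,0,0.5],"roll":0},{"slide":[0,0,1.2],"roll":0},{"slide":[-0.4,-0.5,1.5],"roll":0},{"slide":[-0.4,-1.2,1.5],"roll":0},{"slide":[-0.4,-1.2,1.5],"roll":0}]'
python3 - <<'E'
from h import *
s,R=st(); snap("wrist","w21")
E
```

```text
time: 17.3
ee_pos: [0.4806, 0.0013, 0.0122]
eef_rot: [-0.703, -0.017, 0.711, -0.015]
ft_force: [0.5, 0.4, 0.2]
width: 0.0004
t 17.3 tcp [0.4806 0.0013 0.0122] board [-0.082   0.0983  0.0122] F_b [0.4951 0.3371 0.2194] w 0.0004
tool axes in board frame (cols)
 [[-0.0114  0.0045 -0.9999]
 [ 0.0037 -1.     -0.0045]
 [-0.9999 -0.0038  0.0114]]
```

View pics/w21.png

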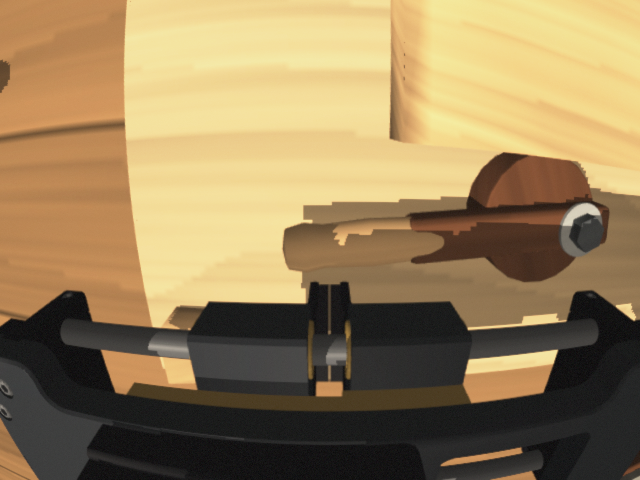

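Run:
```python
from h import *
s=r.read_state()
b=w2b(wcast((586,232),.075,s));e=w2b(wcast((287,247),.058,s));m=w2b(wcast((412,238),.058,s))
for q,n in((e,"end"),(m,"mid")):
    for o in (b,np.array([-.037,-.0195,0])): print(n,q,o,np.hypot(*(q-o)[:2]),"value",2.85-np.arctan2(q[1]-o[1],q[0]-o[0]))
# edge-based direction
for p1,p2 in(((320,222),(410,213)),((320,268),(470,261))):
    a,c=w2b(wcast(p1,.058,s)),w2b(wcast(p2,.058,s));d=a-c;print("edge",2.85-np.arctan2(d[1],d[0]))
```

```text
end [-0.0493  0.1158  0.058 ] [-0.0362 -0.0158  0.075 ] 0.13221864011811887 value 1.1797451658940006
end [-0.0493  0.1158  0.058 ] [-0.037  -0.0195  0.    ] 0.13586378757892684 value 1.1882807332858054
mid [-0.045   0.0624  0.058 ] [-0.0362 -0.0158  0.075 ] 0.0786690663026932 value 1.1671182039383596
mid [-0.045   0.0624  0.058 ] [-0.037  -0.0195  0.    ] 0.08230316121536607 value 1.181766177401609
edge 1.167280556136371
edge 1.2326082640939497
```

The lever's value is about 1.18 (± 0.01), just at the tight range. One more firm push further out on the grip should make sure of the lock.

```bash
python3 -m jog '[{"slide":[0,0,-0.5],"roll":0},{"slide":[0,0,-1],"roll":0},{"slide":[0,0,-1.3],"roll":0},{"slide":[0,0,-1.5],"roll":0}]'
python3 -m jog '[{"slide":[0,0,-0.15],"roll":0},{"slide":[0,0,-0.3],"roll":0},{"slide":[0,0,-0.3],"roll":0}]'
python3 - <<'E'
from h import *
st()
E
```

```text
time: 17.68
ee_pos: [0.4936, 0.0015, 0.0112]
eef_rot: [-0.701, -0.017, 0.713, -0.015]
ft_force: [-17.2, 0.4, 12.5]
width: 0.0006
time: 17.93
ee_pos: [0.4934, 0.0015, 0.0101]
eef_rot: [-0.698, -0.017, 0.716, -0.015]
ft_force: [-14.5, -0.8, 8.4]
width: 0.0005
t 17.93 tcp [0.4934 0.0015 0.0101] board [-0.0692  0.0979  0.0101] F_b [-14.5614  -0.2292   8.4188] w 0.0005
tool axes in board frame (cols)
 [[-0.0249  0.0048 -0.9997]
 [ 0.0031 -1.     -0.0048]
 [-0.9997 -0.0033  0.0248]]
```

```bash
python3 -m jog '[{"slide":[-0.1,0,-0.3],"roll":0},{"slide":[-0.2,0,-0.5],"roll":0},{"slide":[-0.2,0,-0.7],"roll":0}]'
python3 - <<'E'
from h import *
st()
E
```

```text
time: 18.18
ee_pos: [0.4949, 0.0018, 0.0102]
eef_rot: [-0.694, -0.017, 0.72, -0.015]
ft_force: [-26.5, 1.0, 13.4]
width: 0.0005
t 18.18 tcp [0.4949 0.0018 0.0102] board [-0.0677  0.0982  0.0102] F_b [-26.4586   2.0978  13.4131] w 0.0005
tool axes in board frame (cols)
 [[-0.0371  0.0052 -0.9993]
 [ 0.0028 -1.     -0.0053]
 [-0.9993 -0.0029  0.0371]]
```

I pushed with 26 N at the grip, well past the locking force. Now taking the hand back and up.

```bash
python3 -m jog '[{"slide":[0,0,0.8],"roll":0},{"slide":[0,0,2.5],"roll":0},{"slide":[-2,0,3.5],"roll":0},{"slide":[-6,0,3.5],"roll":0},{"slide":[-10,0,3.5],"roll":0}]'
python3 -m jog '[{"slide":[-3,0,0],"roll":0},{"slide":[-6,3,0],"roll":0},{"slide":[-9,6,0],"roll":0},{"slide":[-9,9.5,0],"roll":0},{"slide":[-9,13,0],"roll":0}]'
python3 -m jog '[{"slide":[0,4,0],"roll":0},{"slide":[0,8,0],"roll":0},{"slide":[0,8,0],"roll":0},{"slide":[0,8,0],"roll":0}]'
python3 - <<'E'
from h import *
s,_=st(); snap("wrist","w22"); snap("top","t22",(245,165,415,290),4.5); snap("scene","s22",(180,145,410,335),3)
E
```

```text
time: 18.6
ee_pos: [0.4624, 0.0002, 0.1119]
eef_rot: [-0.693, -0.017, 0.721, -0.015]
ft_force: [1.8, -1.1, -0.1]
width: 0.0006
time: 19.02
ee_pos: [0.4735, -0.1319, 0.2036]
eef_rot: [-0.694, -0.017, 0.719, -0.016]
ft_force: [1.8, -0.8, -1.4]
width: 0.0006
time: 19.35
ee_pos: [0.477, -0.2146, 0.2029]
eef_rot: [-0.694, -0.015, 0.72, -0.014]
ft_force: [0.3, 0.8, -0.3]
width: 0.0004
t 19.35 tcp [ 0.477  -0.2146  0.2029] board [-0.0944 -0.1173  0.2029] F_b [ 0.374   0.8189 -0.255 ] w 0.0004
tool axes in board frame (cols)
 [[-0.036   0.0011 -0.9994]
 [ 0.0025 -1.     -0.0011]
 [-0.9994 -0.0026  0.036 ]]
```

View pics/w22.png

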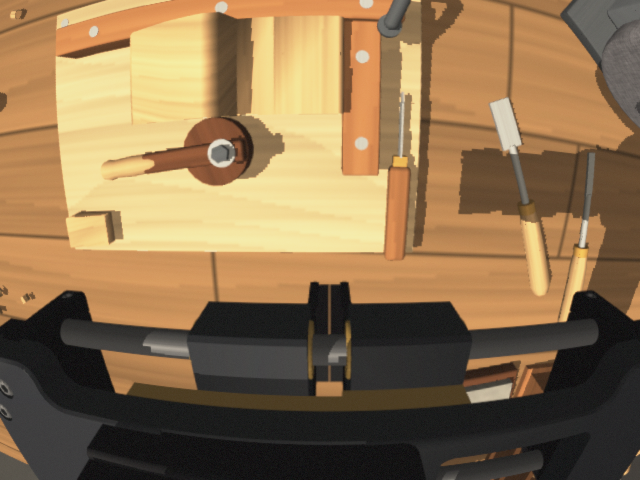

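View pics/t22.png

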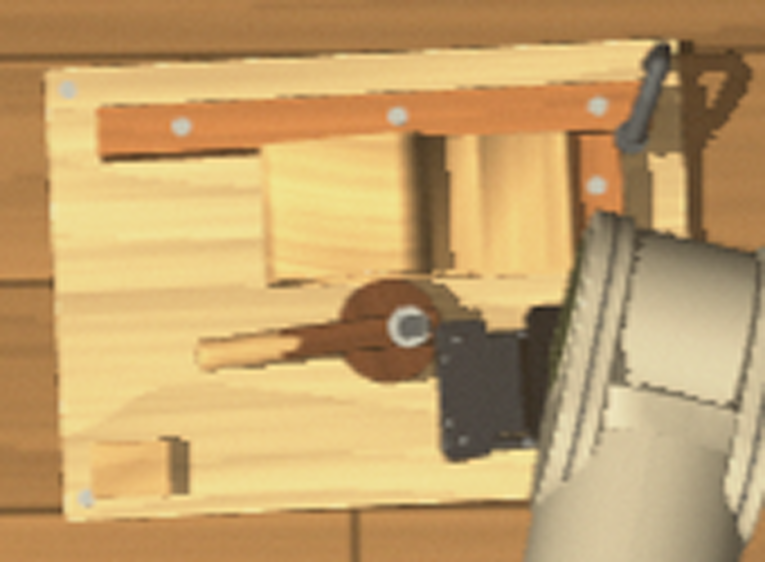

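View pics/s22.png

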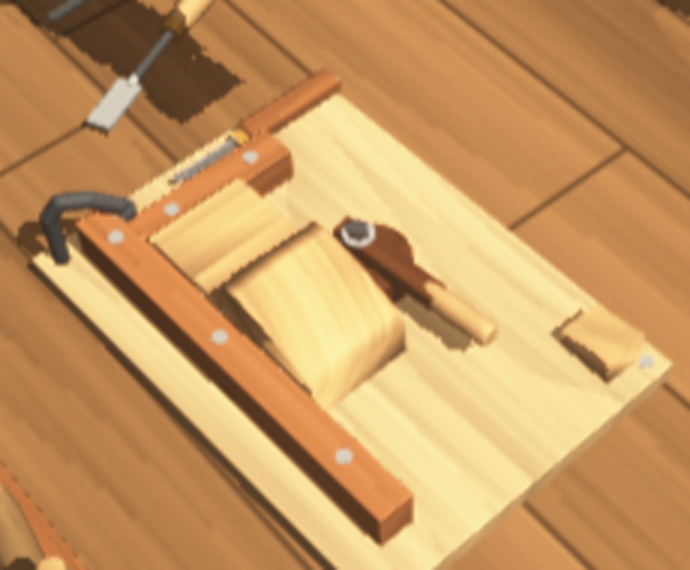

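Run:
```python
from h import *
s=r.read_state()
T=lambda u,v:(245+(u+.5)/4.5-.5,165+(v+.5)/4.5-.5)
S=lambda u,v:(180+u/3-.3,145+v/3-.3)
f=lambda b,e:print(b,e,np.hypot(*(e-b)[:2]),"value",2.85-np.arctan2(e[1]-b[1],e[0]-b[0]))
f(w2b(cast("top",T(410,326),.075)),w2b(cast("top",T(202,355),.058)))
f(w2b(cast("scene",S(358,233),.075)),w2b(cast("scene",S(488,333),.058)))
f(w2b(wcast((222,153),.075,s)),w2b(wcast((108,170),.058,s)))
for n,c,z in(("heel",(571,220),.070),("toe low front",(269,284),.036),("toe hi rail",(263,150),.074)):print(n,w2b(cast("top",T(*c),z)))
```

```text
[-0.0368 -0.0217  0.075 ] [-0.0476  0.1126  0.058 ] 0.1347346803655487 value 1.1988571464329236
[-0.032  -0.0159  0.075 ] [-0.0475  0.1113  0.058 ] 0.12810545051884503 value 1.157212139884131
[-0.0368 -0.0176  0.075 ] [-0.0487  0.1166  0.058 ] 0.13473113341887474 value 1.1911413670848199
heel [ 0.0264 -0.1291  0.07  ]
toe low front [-0.0022  0.0672  0.036 ]
toe hi rail [0.0812 0.0665 0.074 ]
```

Top and wrist views give a lever value of 1.19–1.20. The heel is on the stop (y −129 mm) and the blank's front side is at x −2 mm (−3 expected). The hand is clear, so I'm handing in.

```bash
python3 -c "
from bench import r
print(r.read_state()['time']); print(r.close_job())"
```

```text
19.5
the job is handed in; nothing more can be done
None
```

The clog blank is seated against the end stop and locked by the cam. The hand was clear of everything when I handed in, at 19.5 s of the 51 s allowed.

**What I did:** I pushed the toe with the shut fingertips until the heel met the stop, where the push force rose to about 9 N and motion stopped. I then swung the lever round by its grip and finished with a 26 N push, well above the 10–15 N needed to lock it. Then I took the hand back and up.

**Last checks:**

| Check | Measured | Expected |
|---|---|---|
| Heel position (board y) | about −129 mm | −130 mm |
| Blank's front side (board x) | −2 mm | −3 mm |
| Lever value, top view | 1.20 | 1.18–1.22 |
| Lever value, wrist view | 1.19 | 1.18–1.22 |
| Lever value, scene view | 1.16 | 1.18–1.22 |

In the final pictures the tools and the offcut in view looked undisturbed. The mallet and the loose handle were out of view in them, but the hand never went near them.

**Checks that disagreed:**
- **Lever value, scene view:** it reads just under the tight range. I trust it less, because the same view also put the lever's length a few millimetres short.
- **Fingertip position:** the real tips end about 35 mm short of the stated tool point. My first toe push therefore passed over the blank without touching it, and I redid it lower with the hand turned.
- **Upward force at the lever:** the lever pushes also produced up to 14 N upward on the hand. That was probably friction on the grip, but the gripper body may have brushed the bolt head. It stayed under the 40 N limit either way.

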